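Gather the turned bushes in the cut corner of the tote

ROBOT

A 6-joint arm with a two-finger parallel gripper is mounted at the origin on a cart in front of the work surface, level with it; the furniture and walls round the work are solid. World frame = base frame: x ahead of the robot, y to its left, z up, the work surface at z = 0. Lengths are in m, angles in rad, forces in N, time in s.
With the tool pointing down it reaches from about 0.3 to 0.85 m from the base axis. Payload 5.4 kg.
Tool frame: the origin (TCP) lies midway between the tips of the shut fingers; the grasp point (between the pads) lies 19 mm behind it; z points along the fingers, x is the direction in which the jaws open and shut, and the axes are right-handed (so a half turn about z gives the same grasp; the last joint's range is limited). The gripper opens to 85 mm and grips with 20 to 120 N. Pads are 22 mm wide; open, the fingers measure 114 mm over their backs; the gripper's body (76 mm by 85 mm) begins 54 mm behind the grasp point. The pads swing forward as they close: fully open they stand 13 mm farther back than shut.
Start: joints at [-0.21, 0.158, 1.597, -0, 1.386, -0.21], TCP at [0.575, -0, 0.198] pointing down, gripper open.
Joint ranges: [-2.91, 2.91], [-0.94, 2.29], [0.18, 2.7], [-1.29, 4.43], [0.17, 2.64], [-3, 3]. Speed limits (rad/s): [2.57, 2.57, 3.14, 3.14, 3.14, 3.14].

INTERFACE

Orientations are given as a rotation vector (axis times angle).
In Python, from bench import arm gives the robot as it stands. The module is installed in compiled form; this text tells all that it offers.
- The arm moves only by the tool send_rows, never from a script. Its argument "steps" is one flat list of numbers, 4 for each row, row after row: the shift along the world's x, y, z in m, then the turn about the world's z in degrees. In form: [dx, dy, dz, twist, dx, dy, dz, twist, ...]. A call has 1 to 5 rows; each row is the pose to reach, as a shift and turn from the pose measured when the call began; what a row does not reach only later rows make up. A row lasts 1/8 s, in which the tool goes at most 62.5 mm and 10.7 degrees, less where a joint would pass 70% of its speed; a pose out of reach is approached as far as the arm can. A call with a gripper value outside its range is refused whole. "grip" is the opening, from 0 (shut) to 1 (fully open), set as the call begins (left out, the last holds). The fingers move at their own pace and stop on an object; "grip_force" is the grip in N (left out, the last holds). Time passes only in rows, so rows that repeat a pose let the fingers close. It gives the time, the measured TCP pose, the force and the opening at its end, in the units of the state.
- arm.read_state(): the state, without advancing time (a new reading comes with each control period).
- arm.snapshot(name): name is "scene" or "side" or "wrist"; returns a dict with "frame" (400x640x3 uint8, red, green, blue), "camera_matrix" (3x3 intrinsics, pixels), "pose" (4x4, takes a point from camera to world coordinates). Camera axes: x right, y down, z forward; pixel columns grow to the right and rows downward; lengths in m; the calibration is good to about 2 mm. The wrist camera is an equidistant fisheye: a pixel r from the principal point sees the ray r / f radians off the axis. A picture is of the moment at which its call begins. There is no depth.
- arm.sign_off(): hands the job in, once; it reports no verdict.
Trained networks look in the newest picture that a camera, given by its name, has taken for a name from the list of things; names that differ only in an ending like _2 or _b are one class to them, and where a whole thing is asked for, a point or a joint stands for the part that bears it (a point fixed in the world has none). Each returns a list of dicts, best first, with "conf" (0 to 1); they miss things now and then, are a little off and sometimes report something else, mostly with a low value. They report only what shows in the picture. A call takes as long as a camera call. They do not tell look-alikes from the thing itself.
- arm.trace(camera, label): "region" (400x640 bool, what is visible of it) and "at" ([column, row] in pixels, amid what is visible of it).
The state is a dict: "t": time; "q": joint angles; "joint_velocities": joint speeds; "effort": joint torques, N m; "ee_pos": TCP position; "ee_rot": TCP orientation; "contact_force": force on the tool from outside, world axes, zero at the start; "ft_torque": the same for the moment, N m; "width": finger opening in m.
Only numpy, scipy, OpenCV 4.12 (cv2) and the standard library are available. Lean on these libraries where they do the work, as an engineer would, in place of code of your own. Each camera call takes 0.05 s, during which the arm holds its last target.

TASK

One of the three turned aluminium bushes is still lying on the bench: set it down in the grey carrying tote with the other two, while the tote stands on the bench. Then pick the tote up by its handle bar, clear of the bench by a few centimetres, and tip it towards its cut-off corner until all three bushes have slid together there. Finish still holding the tote up, tilted and steady, with the bushes in that corner, and do not shift the knurled ring and the V-block that lie loose on the bench.

Things in the scene. Friction and masses are not known exactly. Their poses are not given: they have to be found in the camera images.
- handle (a point): Middle of the straight black handle bar of the grey carrying tote, 118 mm above the tote's underside. Axes are the tote's: x along its length, y along the bar (tote width), z up. Bar: at mid-length, 14 mm thick (x), 22 mm high, 178 mm long, carried at both ends by upright aluminium strips 24 mm wide (x) outside the side walls; free space under it.
- cut_corner (a point): Point on the tote's inner floor at the middle of the inner face of the cut-off corner: at (-104, +59, -113) mm in the axes of the handle point. Its axes are the tote's own.
- bush_c_mid (a point): The bush that starts on the bench, standing flange down: a turned aluminium bush with a flange 38 mm across and 9 mm thick at the bottom and a collar 28 mm across above it, 22 mm high in all, 60 g. The point is its centre, 11 mm above its underside; z is its axis, up.
- bush_a_mid (a point): One of the two like bushes that start in the tote, standing loose on its floor in the half farther from the cut corner (+x). Same shape; the point is its centre.
- bush_b_mid (a point): The other like bush that starts in the tote in its +x half. Same shape; the point is its centre.
- bush_a: The same bush as bush_a_mid; this point is the centre of its underside.
- bush_b: The same bush as bush_b_mid; this point is the centre of its underside.
- bush_c: The same bush as bush_c_mid; this point is the centre of its underside.
- tote: The tote, origin at the centre of its underside: open box 260 (x) by 170 (y) by 42 mm high, walls and floor 5 mm, 0.4 kg empty, loose on the bench. Its corner at -x, +y is cut off at 45 degrees (45 mm off each side). Slick inside: metal parts start to slide at 10 to 16 degrees, along a wall somewhat later; 30 degrees is ample.
- ring_gauge: Bystander: a knurled steel setting ring 46 mm across, 16 mm high, lying loose on the bench; origin at the centre of its underside. Not to be shifted.
- v_block: Bystander: a steel V-block 40 by 50 by 32 mm standing loose on the bench; origin at the centre of its underside. Not to be shifted.
Not all that is in view belongs to the job. Leave any blue or green look-alike of the bush_b alone.

How it is judged:
On the way:
1. the bush from the bench stands in the tote, let go, while the tote stands on the bench (x of bush_c_mid in the frame of handle between -0.118 and 0.118 m and y of bush_c_mid in the frame of handle between -0.075 and 0.075 m and z of bush_c_mid in the frame of handle between -0.112 and -0.088 m and angle between bush_c_mid's own z axis and vertical below 0.15 rad and contact force between the fingers and bush_c below 0.1 N and angle between handle's own z axis and vertical below 0.05 rad and height (world z) of handle below 0.123 m), for 0.2 s.
At the end, for the whole second after the job is handed in: All three bushes rest flat on the tote's floor, centres within 110 mm of the middle of the cut corner (three in a row from it fit); the fingers hold the tote steady, tilted 10 to 57 degrees, the floor at its cut corner at least 30 mm above the bench (distance between each of bush_a_mid, bush_b_mid, bush_c_mid and cut_corner below 0.11 m and z of bush_a_mid in the frame of handle between -0.112 and -0.088 m and linear speed of each of bush_a, bush_b, bush_c below 0.04 m/s and z of bush_b_mid in the frame of handle between -0.112 and -0.088 m and z of bush_c_mid in the frame of handle between -0.112 and -0.088 m and angle between handle's own z axis and vertical between 0.17 and 1 rad and height (world z) of cut_corner above 0.03 m and contact force between the fingers and tote above 1 N and linear speed of tote below 0.03 m/s); the arm keeps its last pose, push and grip.
It fails at once if the ring gauge or the V-block is shifted by more than 20 mm (distance of any of ring_gauge, v_block from where it was at the start of the episode above 0.02 m).
It also fails if it takes over 51 s, if anything falls off the work surface, if the arm or the gripper's body presses on something with over 40 N, if the wrist force passes 120 N, or if a joint passes its speed limit or range.

## Working session

There is one attempt and no reset: what is moved stays moved. The work goes in short steps, Python scripts to look and compute and a tool call to move; the robot and the scene stay as the last step left them, time stands still between calls to the robot, and variables do not carry over. Pictures are saved under pics/ and viewed, and the job is handed in when it is done.

Besides the shell and the picture viewer there is one more tool, called after "Call:" as name(argument=value, ...) on one line, values as JSON. send_rows: Moves the arm, as the interface text tells. Its arguments: {"type":"object","properties":{"steps":{"type":"array"},"grip":{"type":"number"},"grip_force":{"type":"number"}},"required":["steps"]}

```bash
mkdir -p pics; cat > h.py <<'E'
import numpy as np, cv2
from bench import arm
from scipy.spatial.transform import Rotation as R
def snap(n,f,crop=None,scale=1):
    s=arm.snapshot(n); im=s["frame"][:,:,::-1]
    if crop: im=im[crop[1]:crop[3],crop[0]:crop[2]]
    if scale!=1: im=cv2.resize(im,None,fx=scale,fy=scale,interpolation=cv2.INTER_CUBIC)
    cv2.imwrite("pics/"+f,im); return s
def toplane(s,uv,z,fish=False):
    K=s["camera_matrix"];P=s["pose"];uv=np.atleast_2d(np.array(uv,float))
    x=(uv[:,0]-K[0,2])/K[0,0];y=(uv[:,1]-K[1,2])/K[1,1]
    if fish:
        r=np.hypot(x,y);k=np.where(r>1e-9,np.sin(r)/np.maximum(r,1e-9),1)
        d=np.stack([x*k,y*k,np.cos(r)],1)
    else: d=np.stack([x,y,np.ones_like(x)],1)
    d=d@P[:3,:3].T; o=P[:3,3]
    return o+d*((z-o[2])/d[:,2])[:,None]
def proj(s,p,fish=False):
    K=s["camera_matrix"];P=s["pose"];c=(np.atleast_2d(p)-P[:3,3])@P[:3,:3]
    if fish:
        rho=np.hypot(c[:,0],c[:,1]);th=np.arctan2(rho,c[:,2]);x=c[:,0]/rho*th;y=c[:,1]/rho*th
    else: x=c[:,0]/c[:,2];y=c[:,1]/c[:,2]
    return np.stack([x*K[0,0]+K[0,2],y*K[1,1]+K[1,2]],1)
def st():
    s=arm.read_state(); print("t",round(s["t"],2),"p",np.round(s["ee_pos"],4),"r",np.round(s["ee_rot"],3),"F",np.round(s["contact_force"],1),"w",round(s["width"],4)); return s
E
python3 - <<'E'
from h import *
import pickle
D={}
for n in ["scene","side","wrist"]:
    D[n]=snap(n,f"a_{n}.png")
    print(n,np.round(D[n]["camera_matrix"],1).tolist(),np.round(D[n]["pose"],3).tolist())
pickle.dump(D,open("a.pkl","wb")); st()
E
```

```text
scene [[394.3, 0.0, 320.2], [0.0, 394.3, 200.5], [0.0, 0.0, 1.0]] [[0.882, -0.354, 0.312, 0.206], [-0.472, -0.652, 0.593, -0.639], [-0.006, -0.671, -0.742, 0.858], [0.0, 0.0, 0.0, 1.0]]
side [[372.7, 0.0, 322.4], [0.0, 372.7, 198.3], [0.0, 0.0, 1.0]] [[-0.858, -0.326, 0.397, 0.198], [-0.513, 0.507, -0.692, 0.576], [0.024, -0.798, -0.602, 0.601], [0.0, 0.0, 0.0, 1.0]]
wrist [[309.7, 0.0, 324.2], [0.0, 309.7, 198.9], [0.0, 0.0, 1.0]] [[1.0, -0.0, -0.001, 0.575], [-0.0, -0.966, -0.259, 0.066], [-0.001, 0.259, -0.966, 0.372], [0.0, 0.0, 0.0, 1.0]]
t 0.15 p [5.745e-01 1.000e-04 1.974e-01] r [-3.141e+00 -0.000e+00  2.000e-03] F [-0.7  0.1 -0.7] w 0.0855
```

View pics/a_scene.png

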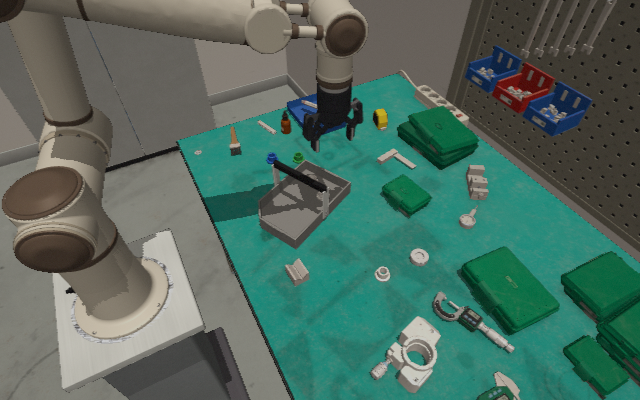

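View pics/a_side.png

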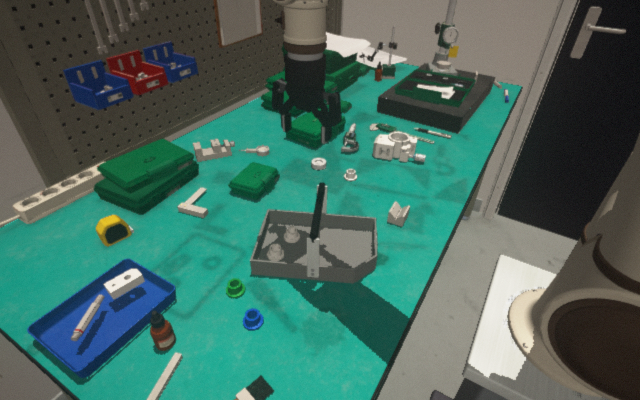

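View pics/a_wrist.png

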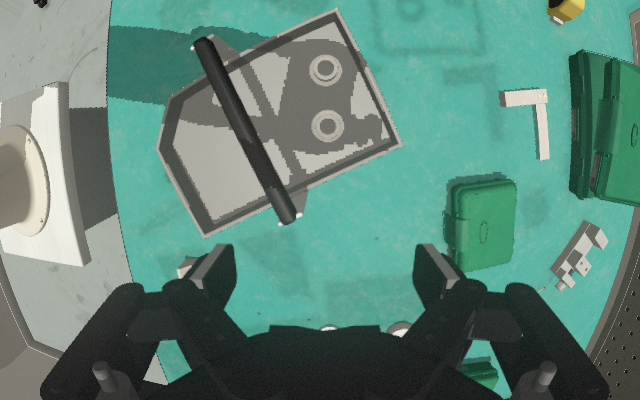

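```bash
python3 - <<'E'
from h import *
import pickle
D=pickle.load(open("a.pkl","rb"))
for cam in ["scene","side","wrist"]:
    for l in ["bush_c","bush_a","ring_gauge","v_block","handle","tote"]:
        for r in arm.trace(cam,l):
            h={"bush_c":.011,"bush_a":.016,"ring_gauge":.012,"v_block":.016,"handle":.118,"tote":.02}[l]
            print(cam,l,round(r["conf"],2),r["at"],int(r["region"].sum()),np.round(toplane(D[cam],r["at"],h,cam=="wrist")[0],3))
s=D["scene"]["frame"][225:305,340:450,::-1];cv2.imwrite("pics/c1.png",cv2.resize(s,None,fx=6,fy=6,interpolation=cv2.INTER_CUBIC))
s=D["wrist"]["frame"][0:240,140:420,::-1];cv2.imwrite("pics/c2.png",cv2.resize(s,None,fx=2.5,fy=2.5,interpolation=cv2.INTER_CUBIC))
E
```

```text
scene bush_c 0.76 [382.0, 276.1] 154 [ 0.578 -0.256  0.011]
scene bush_c 0.62 [271.9, 160.1] 87 [0.509 0.265 0.011]
scene bush_c 0.6 [300.7, 160.4] 120 [0.589 0.22  0.011]
scene bush_c 0.45 [316.8, 193.2] 30 [0.568 0.068 0.011]
scene bush_a 0.76 [382.0, 276.1] 154 [ 0.576 -0.258  0.016]
scene bush_a 0.62 [271.9, 160.1] 87 [0.507 0.26  0.016]
scene bush_a 0.6 [300.7, 160.4] 120 [0.587 0.215 0.016]
scene bush_a 0.45 [316.8, 193.2] 30 [0.566 0.064 0.016]
scene ring_gauge 0.76 [418.9, 253.5] 261 [ 0.699 -0.246  0.012]
scene v_block 0.59 [297.8, 267.2] 417 [ 0.406 -0.137  0.016]
scene handle 0.93 [296.7, 200.8] 5105 [ 0.465 -0.02   0.118]
scene tote 0.68 [299.4, 202.8] 4919 [0.503 0.051 0.02 ]
side bush_c 0.79 [276.7, 257.0] 230 [0.563 0.132 0.011]
side bush_c 0.56 [252.3, 318.5] 330 [0.508 0.28  0.011]
side bush_c 0.52 [348.9, 173.1] 143 [ 0.585 -0.248  0.011]
side bush_c 0.51 [293.0, 235.3] 189 [0.572 0.056 0.011]
side bush_a 0.79 [276.7, 257.0] 230 [0.56  0.136 0.016]
side bush_a 0.56 [252.3, 318.5] 330 [0.506 0.283 0.016]
side bush_a 0.52 [348.9, 173.1] 143 [ 0.582 -0.241  0.016]
side
[... 167 characters left out ...]
0.016]
side v_block 0.38 [317.6, 162.6] 133 [ 0.687 -0.241  0.016]
side handle 0.65 [320.0, 243.7] 7846 [0.449 0.143 0.118]
side tote 0.88 [318.3, 246.2] 7803 [0.499 0.064 0.02 ]
side tote 0.31 [397.9, 216.2] 380 [ 0.388 -0.13   0.02 ]
wrist bush_c 0.72 [323.4, 71.2] 700 [0.574 0.121 0.011]
wrist bush_c 0.65 [333.2, 132.6] 643 [0.585 0.049 0.011]
wrist bush_a 0.72 [323.4, 71.2] 700 [0.574 0.12  0.016]
wrist bush_a 0.65 [333.2, 132.6] 643 [0.585 0.049 0.016]
wrist ring_gauge 0.63 [399.1, 325.8] 176 [ 0.685 -0.225  0.012]
wrist v_block 0.52 [266.5, 125.5] 33268 [0.508 0.058 0.016]
wrist v_block 0.47 [181.7, 269.7] 185 [ 0.374 -0.132  0.016]
wrist tote 0.81 [267.9, 124.2] 33486 [0.51 0.06 0.02]
```

View pics/c1.png

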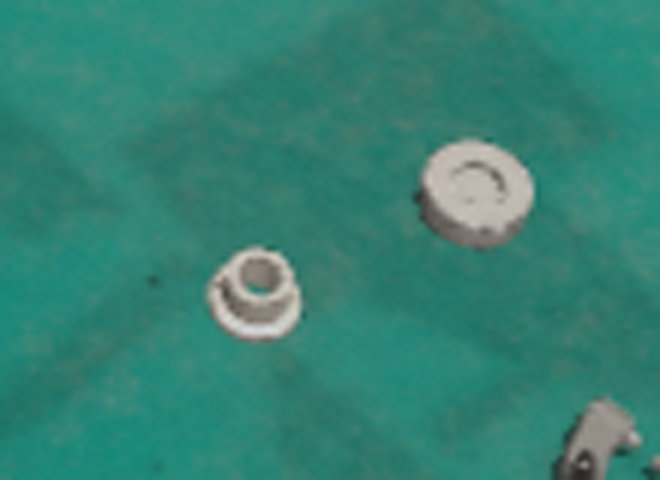

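View pics/c2.png

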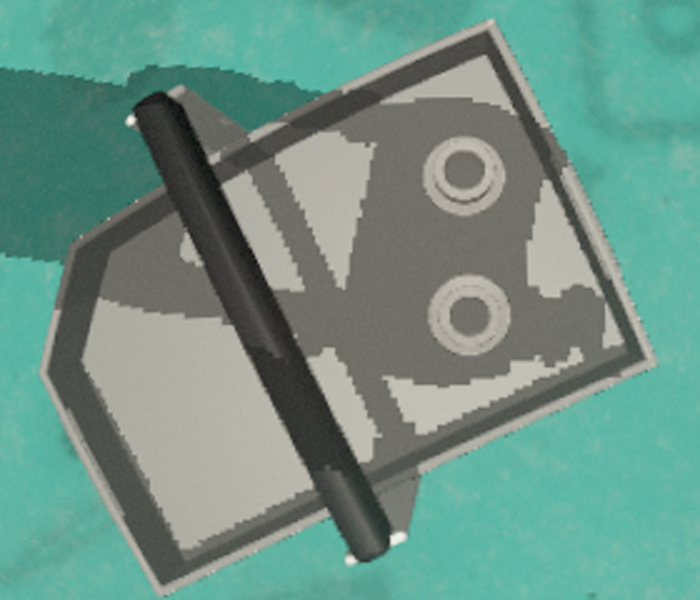

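```bash
cat > fit.py <<'E'
from h import *
from scipy.optimize import least_squares
MOD=np.array([[130,85],[130,-85],[-130,-85],[-130,40],[-85,85]])/1000
def fittote(s,px,fish,z=.042):
    W=toplane(s,px,z,fish)[:,:2]
    def f(p):
        c,sn=np.cos(p[2]),np.sin(p[2]);return (MOD@np.array([[c,sn],[-sn,c]])+p[:2]-W).ravel()
    r=least_squares(f,[.5,.05,.4]);return r.x,r.fun.reshape(-1,2)
def t2w(p,xy):
    c,s=np.cos(p[2]),np.sin(p[2]);return np.atleast_2d(xy)@np.array([[c,s],[-s,c]])+p[:2]
def w2t(p,xy):
    c,s=np.cos(p[2]),np.sin(p[2]);return (np.atleast_2d(xy)-p[:2])@np.array([[c,-s],[s,c]])
E
python3 - <<'E'
from fit import *
import pickle
D=pickle.load(open("a.pkl","rb"));s=D["wrist"]
px=np.array([[492,20],[655,360],[160,592],[43,372],[75,243]])/2.5+[140,0]
p,r=fittote(s,px,True); print(np.round(p,4),np.degrees(p[2]),np.round(r,3).tolist())
h=toplane(s,np.array([[155,103],[374,550]])/2.5+[140,0],.129,True); print(h.mean(0),np.linalg.norm(h[0]-h[1]), np.degrees(np.arctan2(*(h[0]-h[1])[[1,0]]))-90)
for q in [[463,173],[467,314]]: # collar tops z=.027
    w=toplane(s,np.array(q)/2.5+[140,0],.027 if 1 else 0,True)[0]; print(np.round(w,4),np.round(w2t(p,w[:2]),4))
E
```

```text
[0.509  0.0591 0.4446] 25.474403821458512 [[0.002, 0.003], [0.004, -0.001], [-0.0, -0.004], [-0.003, 0.0], [-0.002, 0.001]]
[0.51011317 0.05876141 0.129     ] 0.167777253179431 25.094961682008773
[0.5756 0.1209 0.027 ] [[0.0867 0.0271]]
[0.5774 0.0575 0.027 ] [[ 0.061  -0.0309]]
```

Call:
send_rows(steps=[0.0, -0.06, 0, 8, 0.002, -0.12, -0.01, 16, 0.004, -0.18, -0.03, 22, 0.006, -0.24, -0.05, 25.5, 0.006, -0.252, -0.06, 25.5], grip=0.6, grip_force=40)

```text
t: 1.68
ee_pos: [0.58, -0.2553, 0.1367]
ee_rot: [-3.065, -0.687, 0.002]
contact_force: [0.1, 1.9, 0.6]
width: 0.0513
```

```bash
python3 - <<'E'
from h import *
import pickle
s=snap("wrist","b_wrist.png"); pickle.dump(s,open("b.pkl","wb")); st()
for r in arm.trace("wrist","bush_c"): print(r["conf"],r["at"],r["region"].sum(),toplane(s,r["at"],.012,True))
E
```

```text
t 1.73 p [ 0.5795 -0.2547  0.1355] r [-3.064 -0.687  0.004] F [-1.8 -1.4 -1. ] w 0.0514
0.92 [325.2, 172.6] 913 [[ 0.57601185 -0.24349582  0.012     ]]
```

View pics/b_wrist.png

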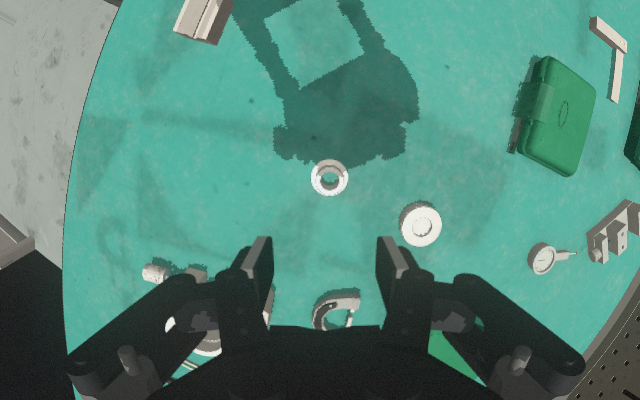

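```bash
python3 - <<'E'
from h import *
import pickle
s=pickle.load(open("b.pkl","rb"))
im=s["frame"][145:210,295:365,::-1];cv2.imwrite("pics/b2.png",cv2.resize(im,None,fx=9,fy=9,interpolation=cv2.INTER_CUBIC))
for q in [(329,178)]: print(toplane(s,q,.009,True),toplane(s,q,.022,True))
E
```

```text
[[ 0.58200991 -0.24730567  0.009     ]] [[ 0.58073214 -0.24507257  0.022     ]]
```

View pics/b2.png

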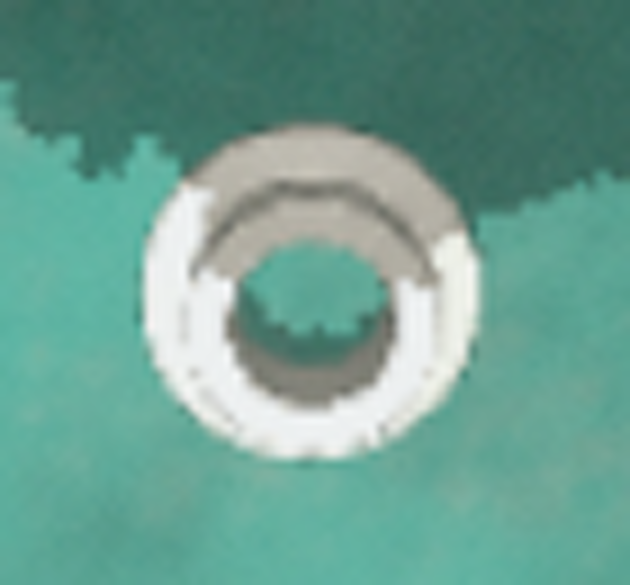

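Call:
send_rows(steps=[0.003, 0.007, -0.05, 0, 0.003, 0.007, -0.1, 0, 0.003, 0.007, -0.124, 0, 0.003, 0.007, -0.125, 0])

```text
t: 2.28
ee_pos: [0.5819, -0.2427, 0.01]
ee_rot: [-3.059, -0.691, 0.007]
contact_force: [-0.1, -0.2, 0.7]
width: 0.0511
```

Call:
send_rows(steps=[0, 0, 0, 0, 0, 0, 0, 0, 0, 0, 0, 0], grip=0)

```text
t: 2.65
ee_pos: [0.5828, -0.2431, 0.0113]
ee_rot: [-3.06, -0.691, 0.005]
contact_force: [-0.7, -0.0, -0.8]
width: 0.0002
```

```bash
python3 - <<'E'
from h import *
import pickle
a=snap("wrist","c_wrist.png"); b=snap("scene","c_scene.png",(300,200,480,320),4); pickle.dump((a,b),open("c.pkl","wb")); st()
E
```

```text
t 2.75 p [ 0.5824 -0.243   0.0107] r [-3.06  -0.691  0.006] F [ 0.4 -0.7 -1. ] w -0.0001
```

View pics/c_wrist.png

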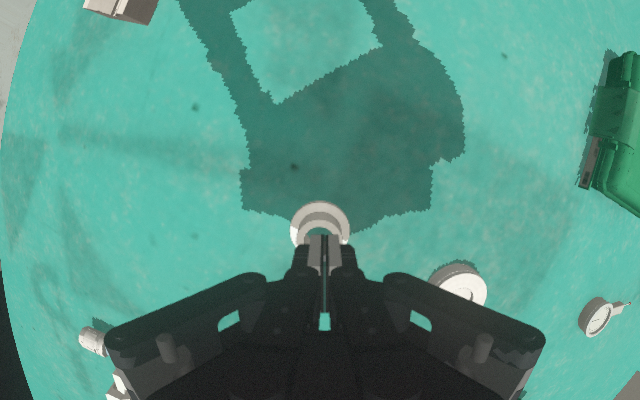

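View pics/c_scene.png

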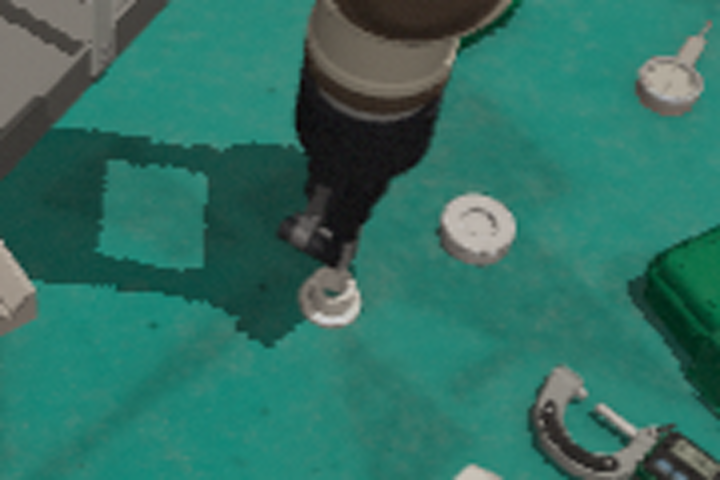

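Call:
send_rows(steps=[0, 0, 0.03, 0, 0, 0, 0.06, 0, 0, -0.003, 0.07, 0])

```text
t: 3.12
ee_pos: [0.5837, -0.247, 0.0833]
ee_rot: [-3.063, -0.692, 0.001]
contact_force: [0.6, 0.3, -0.1]
width: -0.0002
```

Call:
send_rows(steps=[0, 0, 0, 0, 0, 0, 0, 0], grip=0.6)

```text
t: 3.38
ee_pos: [0.583, -0.2466, 0.082]
ee_rot: [-3.061, -0.691, 0.003]
contact_force: [0.1, 0.2, -0.7]
width: 0.0357
```

```bash
python3 - <<'E'
from h import *
import pickle
s=snap("wrist","d_wrist.png",(250,120,450,320),3); pickle.dump(s,open("d.pkl","wb")); S=st()
tip=np.array(S["ee_pos"])
print(proj(s,[tip,tip+[0,0,.01],tip+[.026*.9,.026*.43,.01],tip-[.026*.9,.026*.43,-.01]],True))
E
```

```text
t 3.42 p [ 0.5829 -0.2464  0.0817] r [-3.061 -0.691  0.004] F [0.5 0.5 0. ] w 0.043
[[323.28896294 228.85852556]
 [323.23342803 234.9250937 ]
 [368.1482141  234.60471117]
 [278.37260121 234.74188029]]
```

View pics/d_wrist.png

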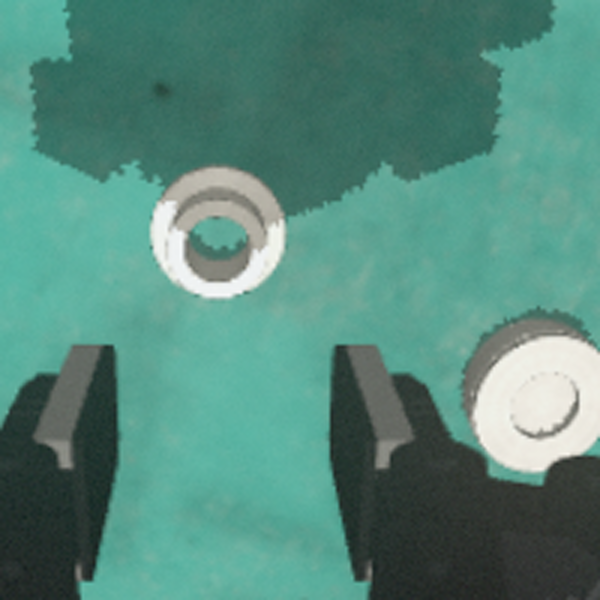

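```bash
python3 - <<'E'
from h import *
import pickle
s=pickle.load(open("d.pkl","rb"))
print(toplane(s,(322.7,197.3),.007,True),toplane(s,(322.3,201.7),.022,True))
tip=np.array([.5829,-.2464,.0817]);x=np.array([.9,.43,0]);y=np.array([-.43,.9,0])
for h in (0,.005,.01,.013):
  print(h,np.round(proj(s,[tip+.0215*x+.011*y+[0,0,h],tip+.0215*x-.011*y+[0,0,h]],True),1).tolist())
E
```

```text
[[ 0.58209357 -0.24649652  0.007     ]] [[ 0.58174208 -0.24631282  0.022     ]]
0 [[359.3, 211.4], [358.1, 245.2]]
0.005 [[360.2, 213.9], [358.9, 248.5]]
0.01 [[361.2, 216.6], [359.8, 251.9]]
0.013 [[361.8, 218.3], [360.3, 254.1]]
```

```bash
python3 - <<'E'
from h import *
import pickle
w,s=pickle.load(open("c.pkl","rb"))
t=np.array([.5824,-.243,.0107]);y=np.array([-.43,.9,0])
for d in (0,.005,.01): print(proj(s,[t+[0,0,d],t+.011*y+[0,0,d],t-.011*y+[0,0,d]]).round(1).tolist(),proj(w,[t+[0,0,d],t+.011*y+[0,0,d],t-.011*y+[0,0,d]],True).round(1).tolist())
print(proj(s,[[.582,-.2465,.0],[.582,-.2465,.022]]),w["pose"].round(3))
im=s["frame"][240:300,355:425,::-1];cv2.imwrite("pics/c3.png",cv2.resize(im,None,fx=10,fy=10,interpolation=cv2.INTER_CUBIC))
im=w["frame"][190:340,240:400,::-1];cv2.imwrite("pics/c4.png",cv2.resize(im,None,fx=4,fy=4,interpolation=cv2.INTER_CUBIC))
E
```

```text
[[380.4, 271.4], [376.6, 269.2], [384.3, 273.7]] [[322.8, 228.7], [322.8, 211.4], [322.9, 245.3]]
[[380.6, 270.4], [376.8, 268.1], [384.5, 272.6]] [[322.8, 231.6], [322.7, 213.9], [322.9, 248.6]]
[[380.9, 269.3], [377.0, 267.0], [384.7, 271.5]] [[322.7, 234.7], [322.7, 216.6], [322.8, 252.0]]
[[380.62869291 274.85924704]
 [381.59000638 270.11578709]] [[ 0.903  0.416  0.109  0.555]
 [ 0.43  -0.873 -0.231 -0.184]
 [-0.001  0.256 -0.967  0.187]
 [ 0.     0.     0.     1.   ]]
```

View pics/c3.png

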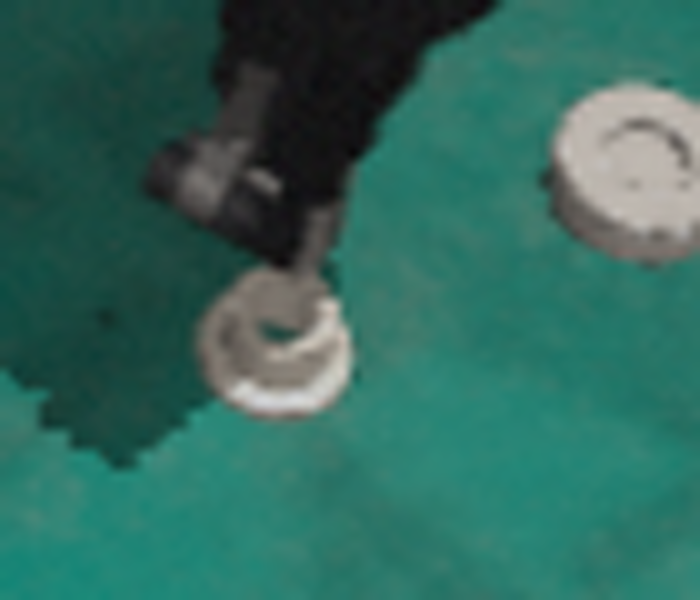

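View pics/c4.png

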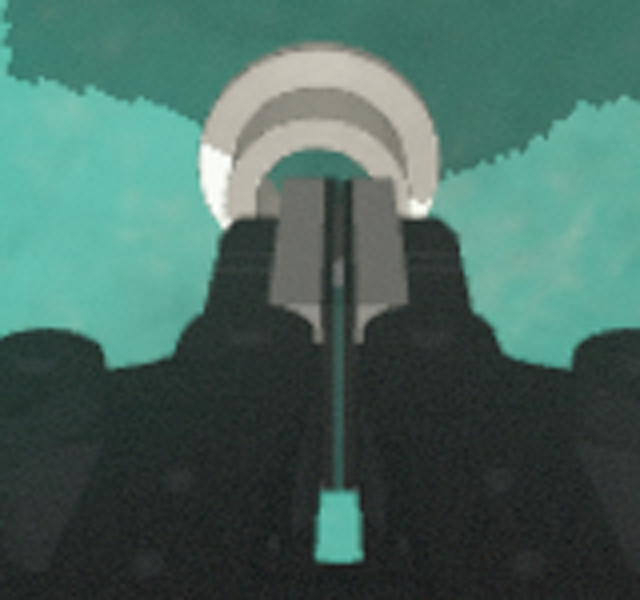

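```bash
python3 - <<'E'
from h import *
import pickle
w,s=pickle.load(open("c.pkl","rb")); b=pickle.load(open("b.pkl","rb")); d=pickle.load(open("d.pkl","rb"))
for n,(cam,z,l,r) in {"b":(b,.007,(310.9,177.4),(348.6,177.4)),"c":(w,.007,(290,231),(349.5,231)),"d":(d,.007,(250+151/3,197.3),(250+285/3,197.3))}.items():
    P=toplane(cam,[l,r],z,True); print(n,np.linalg.norm(P[0]-P[1]),cam["pose"][2,3])
S=arm.read_state();print(S["q"],S["ee_pos"])
E
```

```text
b 0.03784611245804773 0.31192294200949455
c 0.03700117442402115 0.18680993583974992
d 0.03737582093620031 0.257373209496427
[-5.90986719e-01  4.14661843e-01  1.52315459e+00  7.46991524e-04
  1.20807329e+00 -1.03530257e+00] [ 0.58287015 -0.24642307  0.08172802]
```

Call:
send_rows(steps=[0, 0, -0.04, 0, -0.001, 0, -0.065, 0, -0.001, 0, -0.075, 0, -0.001, 0, -0.079, 0])

```text
t: 3.92
ee_pos: [0.5816, -0.2463, 0.0021]
ee_rot: [-3.06, -0.691, 0.005]
contact_force: [0.2, -0.2, 0.7]
width: 0.0514
```

```bash
python3 - <<'E'
from h import *
import pickle
s=snap("scene","e_scene.png",(340,220,440,295),8); w=snap("wrist","e_wrist.png",(200,120,440,320),3); S=st(); pickle.dump((w,s),open("e.pkl","wb"))
print(proj(s,S["ee_pos"]))
E
```

```text
t 4.03 p [ 0.5822 -0.2467  0.0031] r [-3.062e+00 -6.910e-01  3.000e-03] F [-1.  -0.6  0.2] w 0.0511
[[380.889588   274.20617583]]
```

View pics/e_scene.png

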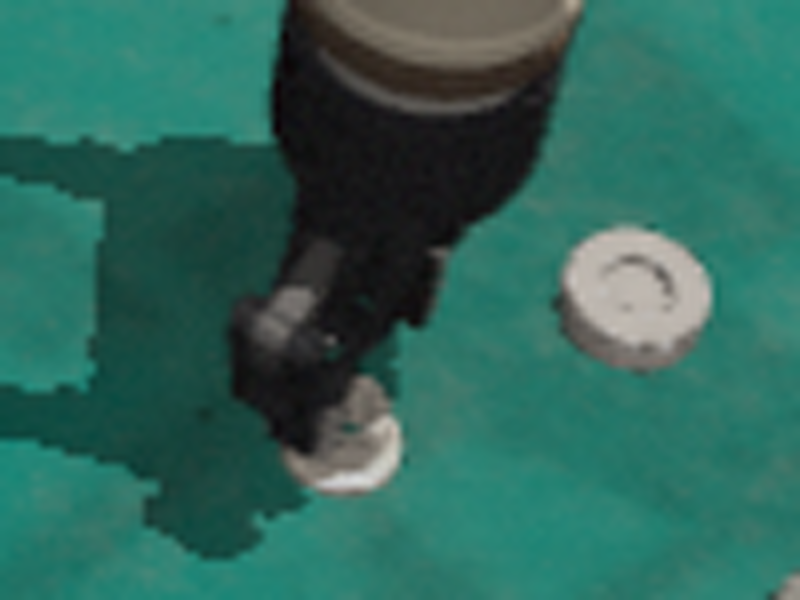

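View pics/e_wrist.png

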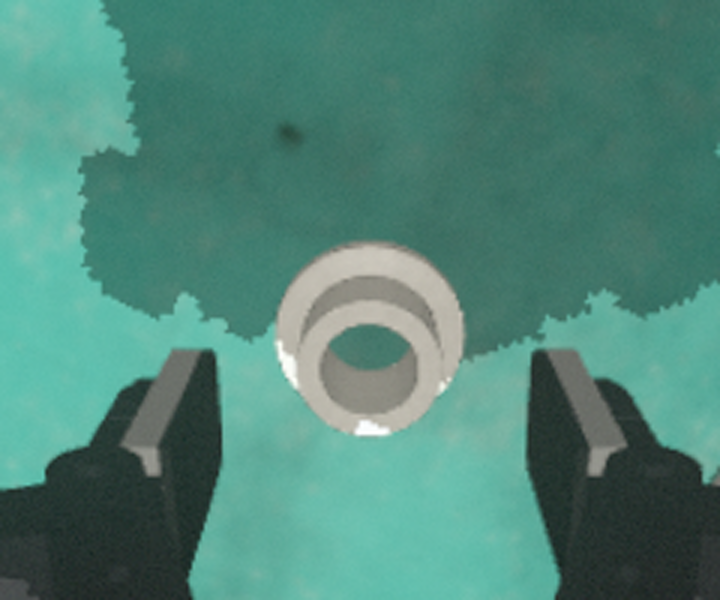

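```bash
python3 - <<'E'
from h import *
import pickle
w,s=pickle.load(open("e.pkl","rb"))
t=np.array([.5822,-.2467,.0031]);x=np.array([.9,.43,0]);y=np.array([-.43,.9,0])
for h in (0,.01,.02,.03,.04):
    p=[t+sx*.0257*x+sy*.011*y+[0,0,h] for sx in(1,-1) for sy in (1,-1)]
    print(h,proj(s,p).round(1).tolist(),proj(w,p,True).round(1).tolist())
E
```

```text
0 [[382.3, 265.0], [389.8, 269.3], [371.7, 279.2], [379.4, 283.8]] [[366.7, 212.8], [365.2, 246.7], [280.6, 213.0], [282.2, 246.8]]
0.01 [[382.7, 262.8], [390.3, 267.2], [372.1, 277.1], [379.9, 281.7]] [[369.0, 218.1], [367.3, 253.5], [278.2, 218.3], [280.1, 253.6]]
0.02 [[383.2, 260.6], [390.8, 265.0], [372.5, 274.9], [380.3, 279.6]] [[371.6, 224.0], [369.6, 261.0], [275.5, 224.2], [277.7, 261.1]]
0.03 [[383.6, 258.3], [391.4, 262.7], [372.9, 272.7], [380.7, 277.4]] [[374.4, 230.6], [372.1, 269.2], [272.6, 230.8], [275.1, 269.4]]
0.04 [[384.1, 256.1], [391.9, 260.5], [373.3, 270.5], [381.2, 275.2]] [[377.6, 238.1], [374.9, 278.5], [269.3, 238.2], [272.3, 278.6]]
```

Call:
send_rows(steps=[0, 0, -0.01, 0, 0, 0, -0.018, 0, 0, 0, -0.022, 0])

```text
t: 4.4
ee_pos: [0.5818, -0.2464, -0.0197]
ee_rot: [-3.061, -0.691, 0.004]
contact_force: [-0.7, -0.2, -0.8]
width: 0.0515
```

```bash
python3 - <<'E'
from h import *
w=snap("wrist","f_wrist.png",(200,120,440,320),3); st()
E
```

```text
t 4.45 p [ 0.5816 -0.2463 -0.02  ] r [-3.06  -0.691  0.005] F [-1.1  0.2  0. ] w 0.0511
```

View pics/f_wrist.png

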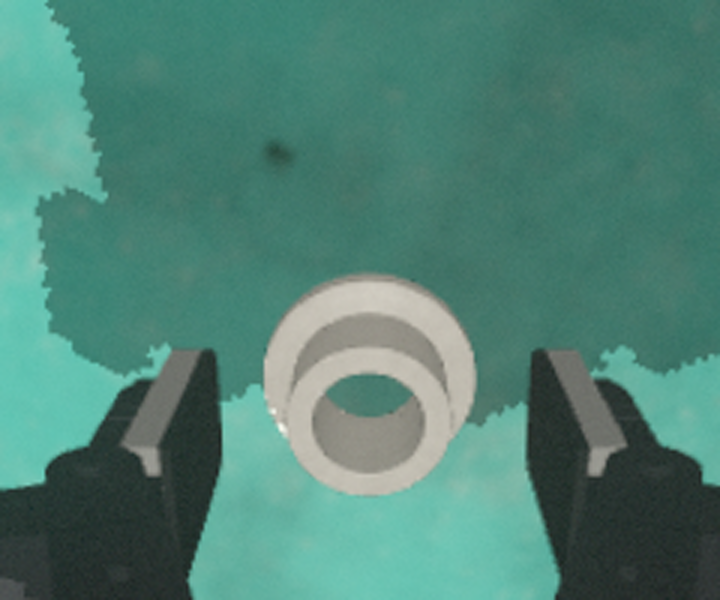

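Call:
send_rows(steps=[0, 0, -0.005, 0, 0, 0, -0.006, 0])

```text
t: 4.7
ee_pos: [0.5812, -0.2461, -0.0266]
ee_rot: [-3.06, -0.691, 0.006]
contact_force: [0.6, -0.5, -0.3]
width: 0.0511
```

Call:
send_rows(steps=[0, 0, 0, 0, 0, 0, 0, 0], grip=0)

```text
t: 4.95
ee_pos: [0.5815, -0.2462, -0.0261]
ee_rot: [-3.06, -0.691, 0.005]
contact_force: [-0.5, 1.0, 3.2]
width: 0.0341
```

Call:
send_rows(steps=[0, 0, 0, 0, 0, 0, 0.03, 0, 0, 0, 0.08, 0, -0.01, 0.02, 0.13, 0, -0.03, 0.07, 0.15, 0])

```text
t: 5.58
ee_pos: [0.5537, -0.1782, 0.1281]
ee_rot: [3.064, 0.688, 0.004]
contact_force: [0.4, 1.3, -0.2]
width: 0.0341
```

```bash
python3 - <<'E'
from h import *
w=snap("wrist","g_wrist.png"); st()
E
```

```text
t 5.62 p [ 0.5511 -0.1707  0.1282] r [-3.059 -0.694 -0.   ] F [ 5.4  4.2 -0.6] w 0.0337
```

View pics/g_wrist.png

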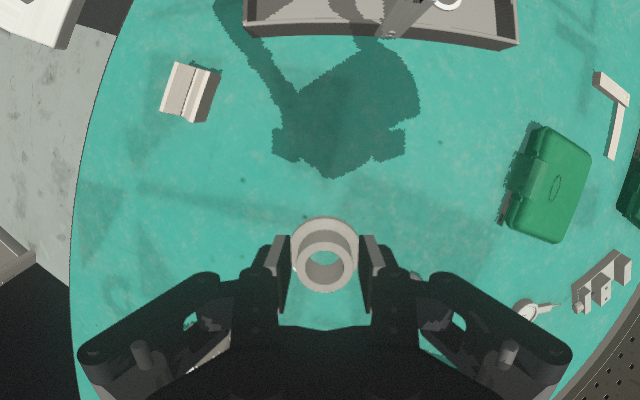

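Call:
send_rows(steps=[-0.03, 0.055, 0.005, 0, -0.06, 0.11, 0.005, 0, -0.09, 0.165, 0.005, 0, -0.118, 0.22, 0.005, 0, -0.122, 0.231, 0.005, 0])

```text
t: 6.25
ee_pos: [0.4271, 0.0627, 0.1325]
ee_rot: [-3.057, -0.698, 0.001]
contact_force: [0.8, -0.1, -0.5]
width: 0.034
```

```bash
python3 - <<'E'
from h import *
import pickle
w=snap("wrist","h_wrist.png"); S=st(); b=snap("scene","h_scene.png",(200,80,460,280),3);pickle.dump((w,b,S["ee_pos"]),open("hh.pkl","wb"))
E
```

```text
t 6.3 p [0.4275 0.0631 0.1327] r [-3.056e+00 -6.980e-01  1.000e-03] F [0.3 0.9 0.1] w 0.0343
```

View pics/h_wrist.png

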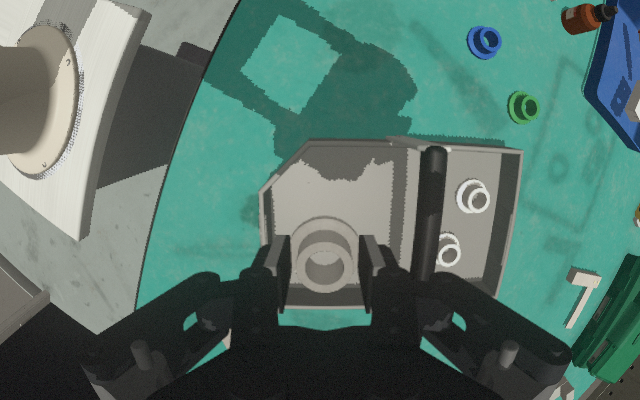

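View pics/h_scene.png

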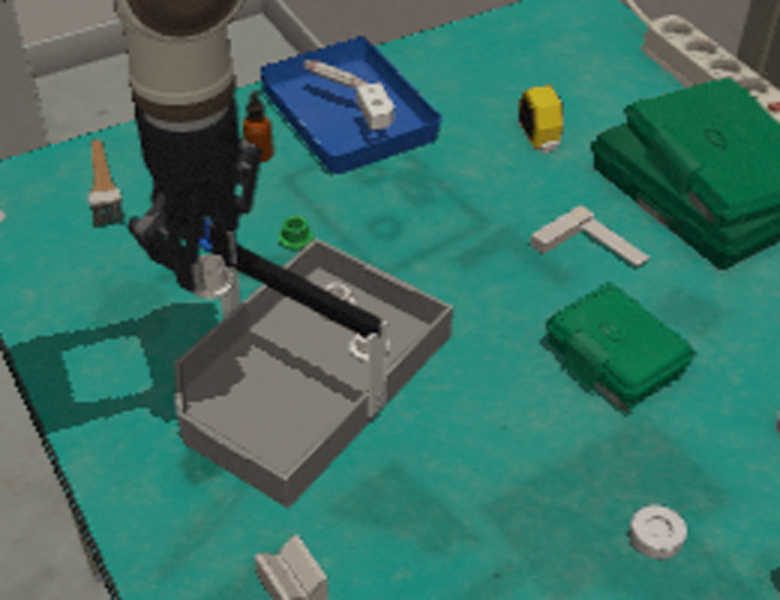

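```bash
python3 - <<'E'
from fit import *
import fit,pickle
w,b,e=pickle.load(open("hh.pkl","rb"))
print("old->new")
im=w["frame"][120:320,240:540,::-1];cv2.imwrite("pics/h2.png",cv2.resize(im,None,fx=2.6,fy=2.6,interpolation=cv2.INTER_CUBIC))
p0=[.509,.0591,.4446]
P=np.c_[t2w(p0,MOD),np.full(5,.042)]
print(proj(w,P,True).round(1).tolist()); print(((proj(b,P)-[200,80])*3).round(0).tolist())
print(proj(w,np.c_[t2w(p0,[[0,.089],[0,-.089]]),[.129]*2],True).round(0).tolist())
for z in (.155,.16,.165): print(z,toplane(w,(322.5,248),z,True),e)
E
```

```text
old->new
[[525.7, 150.2], [498.5, 299.1], [267.7, 309.0], [259.2, 191.9], [308.9, 141.0]]
[[313.0, 235.0], [451.0, 304.0], [283.0, 478.0], [174.0, 412.0], [171.0, 360.0]]
[[443.0, 148.0], [411.0, 370.0]]
0.155 [[0.42775265 0.06039816 0.155     ]] [0.42745769 0.06308818 0.13271392]
0.16 [[0.42681562 0.06239519 0.16      ]] [0.42745769 0.06308818 0.13271392]
0.165 [[0.4258786  0.06439223 0.165     ]] [0.42745769 0.06308818 0.13271392]
```

View pics/h2.png

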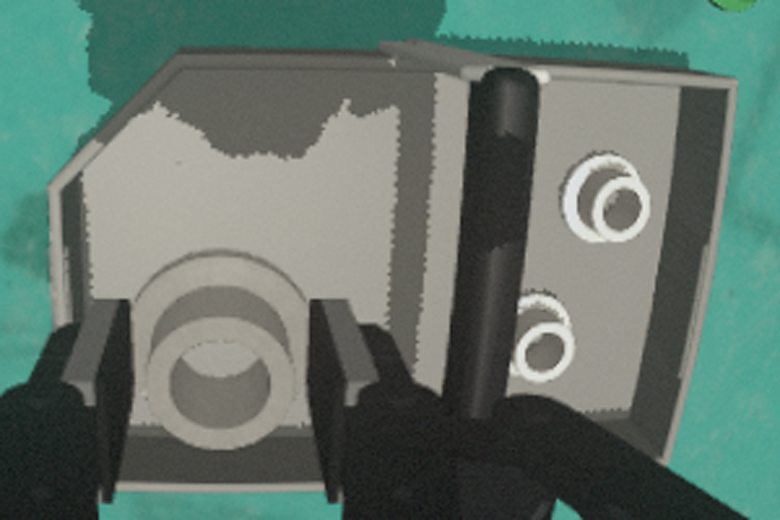

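Call:
send_rows(steps=[0.001, -0.003, -0.05, 0, 0.001, -0.003, -0.1, 0, 0.001, -0.003, -0.135, 0, 0.001, -0.003, -0.147, 0, 0.001, -0.003, -0.152, 0])

```text
t: 6.98
ee_pos: [0.4306, 0.0575, -0.0189]
ee_rot: [-3.058, -0.696, -0.001]
contact_force: [0.2, 0.1, -0.6]
width: 0.0341
```

Call:
send_rows(steps=[0, 0, 0, 0, 0, 0, 0, 0])

```text
t: 7.22
ee_pos: [0.4321, 0.0571, -0.0177]
ee_rot: [-3.06, -0.696, -0.005]
contact_force: [-0.2, -0.4, 0.1]
width: 0.034
```

Call:
send_rows(steps=[-0.003, 0.003, -0.004, 0, -0.003, 0.003, -0.004, 0])

```text
t: 7.48
ee_pos: [0.4299, 0.0603, -0.021]
ee_rot: [-3.06, -0.697, -0.008]
contact_force: [1.6, 1.2, 3.5]
width: 0.0341
```

Call:
send_rows(steps=[0, 0, 0, 0, 0, 0, 0, 0, 0, 0, 0, 0], grip=0.54)

```text
t: 7.85
ee_pos: [0.4296, 0.0604, -0.0212]
ee_rot: [-3.06, -0.697, -0.007]
contact_force: [-1.2, -0.2, 0.4]
width: 0.0458
```

Call:
send_rows(steps=[0, 0, 0.05, 0, 0, 0, 0.1, 0, 0, 0, 0.15, 0])

```text
t: 8.22
ee_pos: [0.4293, 0.0604, 0.1303]
ee_rot: [-3.06, -0.697, -0.007]
contact_force: [0.5, -0.2, 0.2]
width: 0.046
```

```bash
python3 - <<'E'
from h import *
import pickle
w=snap("wrist","i_wrist.png"); S=st();pickle.dump((w,S["ee_pos"]),open("i.pkl","wb"))
E
```

```text
t 8.28 p [0.4341 0.0599 0.1374] r [3.062 0.698 0.024] F [ 4.2 -0.3  4.2] w 0.0462
```

View pics/i_wrist.png

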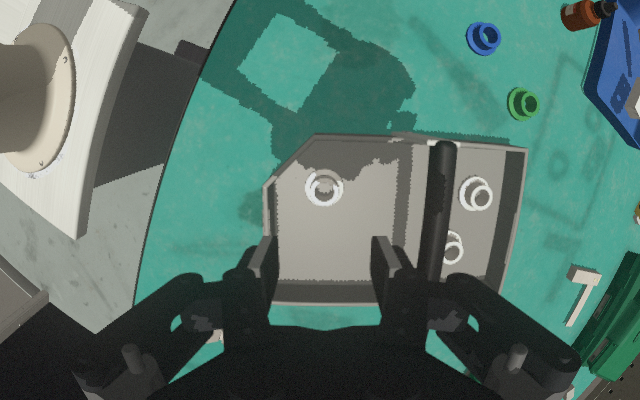

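Call:
send_rows(steps=[0.025, 0, 0, -10, 0.055, 0, 0, -20, 0.085, 0, 0, -30, 0.115, -0.001, 0, -40, 0.14, -0.001, 0, -50])

```text
t: 8.9
ee_pos: [0.5751, 0.0588, 0.1369]
ee_rot: [3.062, -0.669, 0.021]
contact_force: [-0.2, -0.0, -0.4]
width: 0.0462
```

Call:
send_rows(steps=[0.0, 0, 0, -10, 0.0, 0, 0, -20, 0.0, 0, 0, -30, 0.0, 0, 0, -40, 0.0, 0, 0, -40], grip=0.6)

```text
t: 9.52
ee_pos: [0.575, 0.0588, 0.1364]
ee_rot: [2.646, -1.671, 0.015]
contact_force: [-0.5, -0.4, 0.3]
width: 0.0514
```

```bash
python3 - <<'E'
from h import *
import pickle
w=snap("wrist","j_wrist.png"); S=st();pickle.dump((w,S["ee_pos"]),open("j.pkl","wb"))
E
```

```text
t 9.57 p [0.575  0.0588 0.1365] r [ 2.648 -1.669  0.015] F [-0.7  0.8 -0.7] w 0.0513
```

View pics/j_wrist.png

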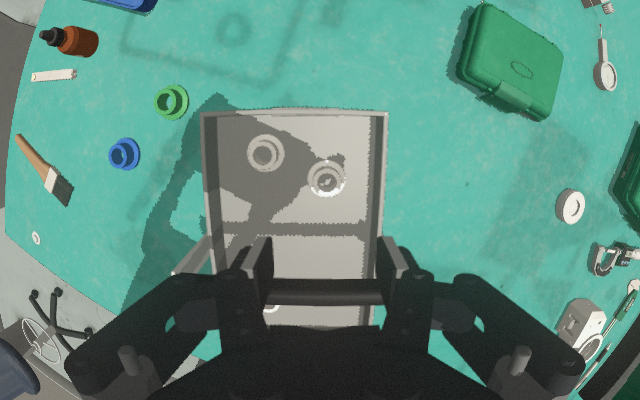

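```bash
python3 - <<'E'
from fit import *
import pickle
w,e=pickle.load(open("j.pkl","rb"));p=[.509,.0591,.4446]
im=w["frame"][120:220,230:360,::-1];cv2.imwrite("pics/j2.png",cv2.resize(im,None,fx=6,fy=6,interpolation=cv2.INTER_CUBIC))
for n,q in dict(b=(326.5,177.5),a=(265.5,153)).items():
    g=toplane(w,q,.013,True)[0]; print(n,g.round(4),w2t(p,g[:2]).round(4))
E
```

```text
b [0.5829 0.0588 0.013 ] [[ 0.0666 -0.0321]]
a [0.5798 0.1232 0.013 ] [[0.0915 0.0274]]
```

View pics/j2.png

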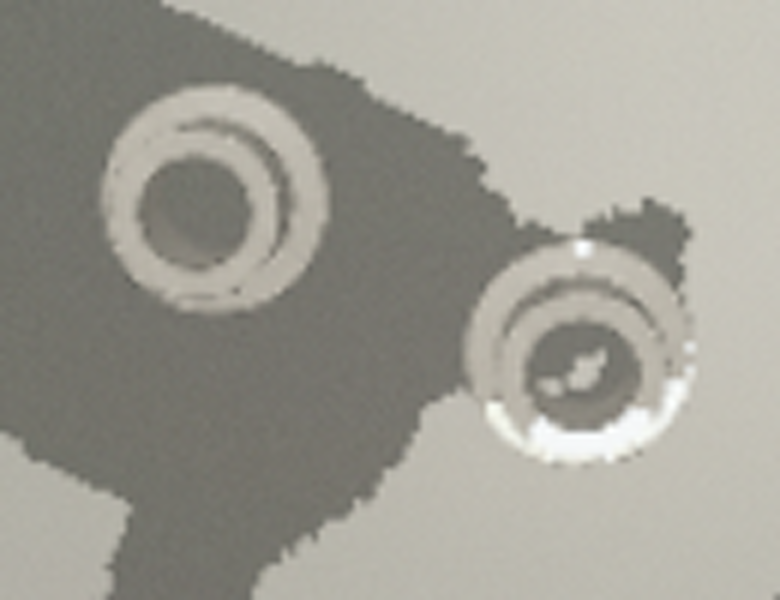

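Call:
send_rows(steps=[0.006, 0, -0.05, 0, 0.006, 0, -0.1, 0, 0.006, 0, -0.14, 0, 0.006, 0, -0.157, 0, 0.006, 0, -0.158, 0])

```text
t: 10.2
ee_pos: [0.5805, 0.0589, -0.0221]
ee_rot: [2.648, -1.667, 0.013]
contact_force: [-0.0, -0.0, 0.9]
width: 0.0514
```

Call:
send_rows(steps=[0, 0, 0, 0, 0, 0, 0, 0, 0, 0, 0, 0], grip=0)

```text
t: 10.58
ee_pos: [0.584, 0.0584, -0.0185]
ee_rot: [2.651, -1.668, 0.023]
contact_force: [0.5, -0.4, 6.0]
width: 0.0255
```

Call:
send_rows(steps=[0, 0, 0.03, 0, 0, 0, 0.08, 0, 0, 0, 0.13, 0, 0, 0, 0.155, 0])

```text
t: 11.08
ee_pos: [0.5865, 0.0583, 0.142]
ee_rot: [2.654, -1.669, 0.034]
contact_force: [0.2, -0.1, -1.2]
width: 0.0259
```

```bash
python3 - <<'E'
from h import *
import pickle
w=snap("wrist","k_wrist.png"); S=st();pickle.dump((w,S["ee_pos"]),open("k.pkl","wb"))
E
```

```text
t 11.12 p [0.588  0.0582 0.1448] r [ 2.656 -1.67   0.04 ] F [1.9 0.  2.7] w 0.0252
```

View pics/k_wrist.png

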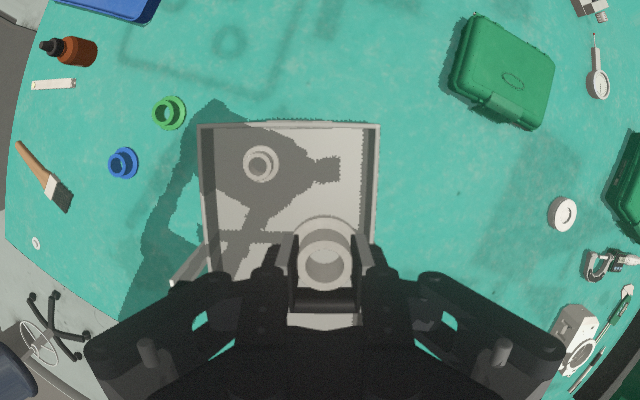

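Call:
send_rows(steps=[-0.015, -0.008, 0.003, 10, -0.04, -0.02, 0.003, 20, -0.07, -0.035, 0.003, 30, -0.1, -0.052, 0.0, 40, -0.125, -0.066, -0.005, 50])

```text
t: 11.75
ee_pos: [0.4622, -0.0083, 0.14]
ee_rot: [-3.111, 0.381, -0.041]
contact_force: [0.4, 0.1, -0.6]
width: 0.0257
```

Call:
send_rows(steps=[0, 0, 0, 10, 0, 0, 0, 20, 0, 0, 0, 30, 0, 0, 0, 40, 0, 0, 0, 40])

```text
t: 12.38
ee_pos: [0.4623, -0.0083, 0.1402]
ee_rot: [-3.047, -0.701, -0.036]
contact_force: [-0.1, 0.3, -0.5]
width: 0.0257
```

```bash
python3 - <<'E'
from fit import *
import pickle
w=snap("wrist","l_wrist.png"); S=st();pickle.dump((w,S["ee_pos"]),open("l.pkl","wb"))
T=R.from_rotvec(S["ee_rot"]).as_matrix();print(T.round(3)); print(w2t([.509,.0591,.4446],S["ee_pos"][:2]))
E
```

```text
t 12.43 p [ 0.4622 -0.0083  0.1401] r [-3.047 -0.699 -0.035] F [-0.4 -0.  -1.6] w 0.0256
[[ 0.9    0.436  0.019]
 [ 0.436 -0.9    0.02 ]
 [ 0.025 -0.01  -1.   ]]
[[-0.07120083 -0.04072992]]
```

View pics/l_wrist.png

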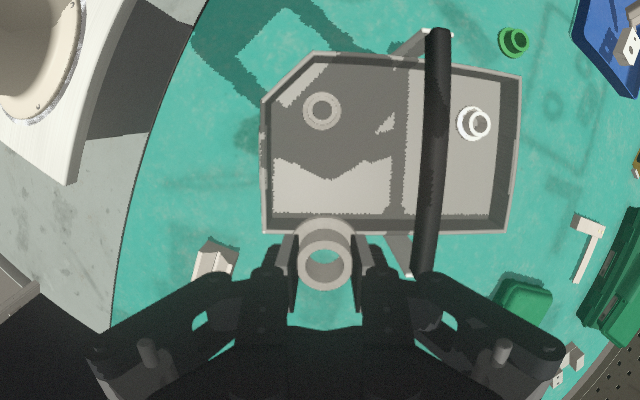

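Call:
send_rows(steps=[-0.002, 0, -0.05, 0, -0.002, 0, -0.1, 0, -0.002, 0, -0.14, 0, -0.002, 0, -0.157, 0, -0.002, 0, -0.16, 0])

```text
t: 13.05
ee_pos: [0.461, -0.0085, -0.0185]
ee_rot: [-3.048, -0.695, -0.035]
contact_force: [-7.2, 2.4, 29.3]
width: 0.0255
```

Call:
send_rows(steps=[0, 0, -0.001, 0, 0, 0, -0.001, 0])

```text
t: 13.3
ee_pos: [0.4621, -0.0088, -0.0183]
ee_rot: [-3.05, -0.691, -0.037]
contact_force: [-1.6, 0.4, 6.9]
width: 0.0253
```

Call:
send_rows(steps=[0, 0, 0, 0, 0, 0, 0, 0, 0, 0, 0, 0], grip=0.55)

```text
t: 13.68
ee_pos: [0.4619, -0.0088, -0.0184]
ee_rot: [-3.05, -0.69, -0.037]
contact_force: [-0.1, 0.1, 0.0]
width: 0.0467
```

Call:
send_rows(steps=[0, 0, 0.05, 0, 0, 0, 0.1, 0, 0.005, 0.005, 0.155, -3, 0.03, 0.03, 0.155, -10, 0.06, 0.06, 0.155, -20])

```text
t: 14.3
ee_pos: [0.5232, 0.0515, 0.1378]
ee_rot: [-3.129, -0.139, -0.044]
contact_force: [-0.0, -0.1, 0.0]
width: 0.047
```

```bash
python3 - <<'E'
from fit import *
import pickle
w=snap("wrist","m_wrist.png"); S=st();pickle.dump((w,S["ee_pos"]),open("m.pkl","wb"))
T=R.from_rotvec(S["ee_rot"]).as_matrix();print(T.round(3))
E
```

```text
t 14.35 p [0.5255 0.0549 0.1373] r [-3.127 -0.129 -0.047] F [-2.4  1.4  0.9] w 0.0471
[[ 0.996  0.083  0.029]
 [ 0.082 -0.997  0.013]
 [ 0.03  -0.011 -0.999]]
```

View pics/m_wrist.png

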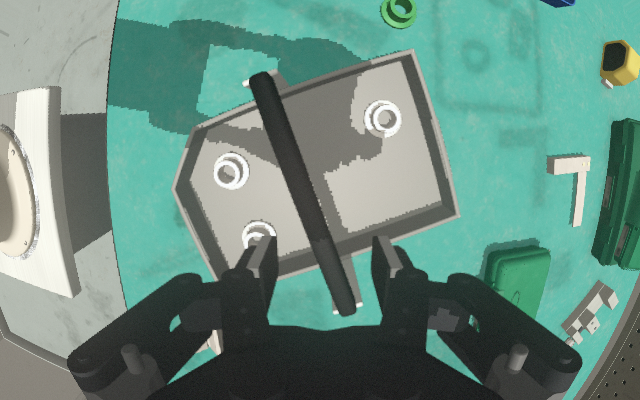

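Call:
send_rows(steps=[0.012, 0.016, 0, -10, 0.026, 0.035, 0, -20, 0.04, 0.055, 0, -30, 0.053, 0.067, 0, -40, 0.053, 0.067, 0, -40], grip=0.6)

```text
t: 14.98
ee_pos: [0.5786, 0.1225, 0.1368]
ee_rot: [-2.994, 0.947, -0.05]
contact_force: [-0.3, -0.3, -0.0]
width: 0.0512
```

```bash
python3 - <<'E'
from fit import *
import pickle
w,e=pickle.load(open("m.pkl","rb"));print(toplane(w,(380.5,119.5),.013,True))
w=snap("wrist","n_wrist.png",(220,100,420,300),3); S=st();pickle.dump((w,S["ee_pos"]),open("n.pkl","wb"))
E
```

```text
[[0.57594198 0.12269489 0.013     ]]
t 15.03 p [0.5781 0.1219 0.1368] r [-2.995  0.945 -0.049] F [ 0.6  0.3 -0.6] w 0.0513
```

View pics/n_wrist.png

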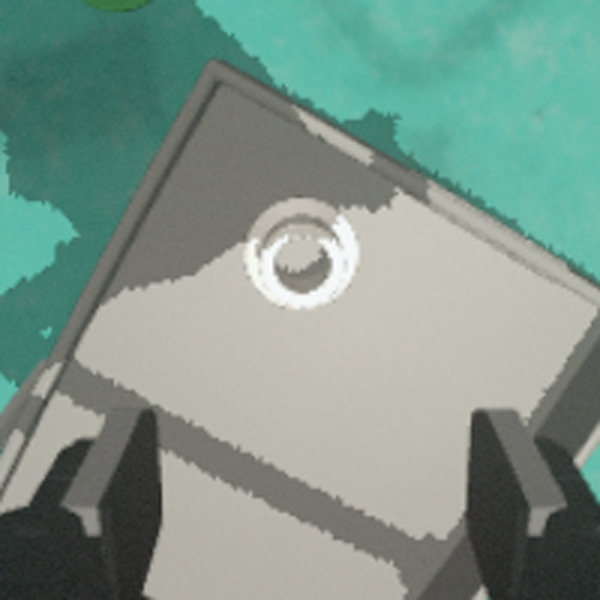

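```bash
python3 - <<'E'
from fit import *
import pickle
w,e=pickle.load(open("n.pkl","rb"));g=toplane(w,(302/3+220,253/3+100),.012,True);print(g,toplane(w,(303/3+220,262/3+100),.027,True),w2t([.509,.0591,.4446],g[:,:2]))
E
```

```text
[[0.57975344 0.12415555 0.012     ]] [[0.57990576 0.12432124 0.027     ]] [[0.09185517 0.02830021]]
```

Call:
send_rows(steps=[0.001, 0.001, -0.05, 0, 0.001, 0.001, -0.1, 0, 0.001, 0.001, -0.14, 0, 0.001, 0.001, -0.157, 0, 0.001, 0.001, -0.158, 0], grip=0.53)

```text
t: 15.65
ee_pos: [0.5783, 0.1225, -0.0217]
ee_rot: [2.996, -0.945, 0.046]
contact_force: [-0.7, 0.7, 0.6]
width: 0.0454
```

Call:
send_rows(steps=[0, 0, 0, 0, 0, 0, 0, 0, 0, 0, 0, 0], grip=0)

```text
t: 16.02
ee_pos: [0.5814, 0.1225, -0.0182]
ee_rot: [-2.994, 0.943, -0.056]
contact_force: [0.3, -0.2, 6.3]
width: 0.0254
```

Call:
send_rows(steps=[0, 0, 0.03, 0, 0, 0, 0.08, 0, 0, 0, 0.13, 0, 0, 0, 0.16, 0])

```text
t: 16.52
ee_pos: [0.5834, 0.1226, 0.1468]
ee_rot: [-2.992, 0.942, -0.066]
contact_force: [0.5, -0.1, -0.6]
width: 0.0256
```

```bash
python3 - <<'E'
from h import *
import pickle
w=snap("wrist","o_wrist.png"); S=st();pickle.dump((w,S["ee_pos"]),open("o.pkl","wb"))
E
```

```text
t 16.57 p [0.5856 0.1227 0.1507] r [-2.991  0.941 -0.074] F [2.9 1.2 2.7] w 0.0253
```

View pics/o_wrist.png

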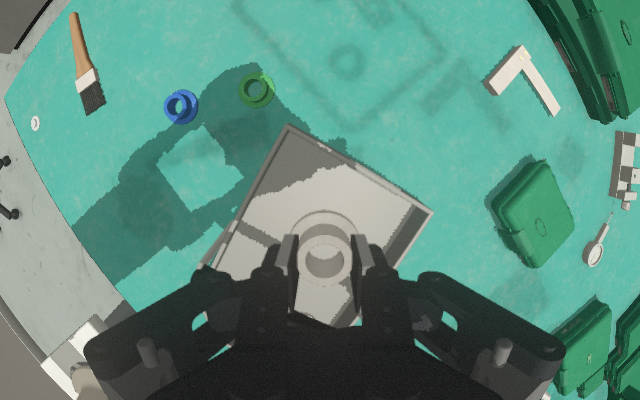

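Call:
send_rows(steps=[-0.02, -0.014, 0, 10, -0.05, -0.035, 0, 20, -0.08, -0.056, 0, 30, -0.11, -0.077, 0, 40, -0.14, -0.098, -0.005, 50])

```text
t: 17.2
ee_pos: [0.4453, 0.0239, 0.1466]
ee_rot: [-3.089, -0.419, -0.067]
contact_force: [0.1, -0.6, -0.7]
width: 0.0258
```

Call:
send_rows(steps=[0, 0, 0, 10, 0, 0, 0, 10])

```text
t: 17.45
ee_pos: [0.4456, 0.0235, 0.1473]
ee_rot: [-3.038, -0.682, -0.066]
contact_force: [0.1, 0.5, -1.2]
width: 0.0254
```

```bash
python3 - <<'E'
from fit import *
import pickle
p=[.509,.0591,.4446]
m,e=pickle.load(open("m.pkl","rb"))
for q in [(231,171),(259,238)]: print(w2t(p,toplane(m,q,.012,True)[:,:2]))
w=snap("wrist","q_wrist.png"); S=st();pickle.dump((w,S["ee_pos"]),open("q.pkl","wb"))
print(w2t(p,S["ee_pos"][:2]),R.from_rotvec(S["ee_rot"]).as_matrix().round(3))
E
```

```text
[[-0.06909502  0.03351155]]
[[-0.07069965 -0.04254529]]
t 17.5 p [0.4457 0.0238 0.1472] r [-3.039 -0.681 -0.066] F [-0.2 -0.4 -0.9] w 0.0255
[[-0.07235184 -0.0046772 ]] [[ 0.904  0.427  0.035]
 [ 0.426 -0.904  0.036]
 [ 0.047 -0.017 -0.999]]
```

View pics/q_wrist.png

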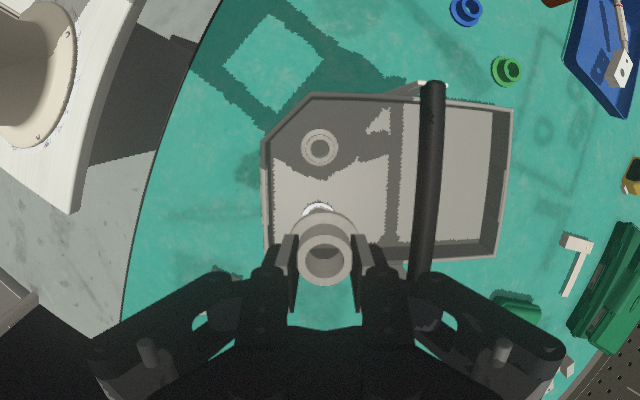

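Call:
send_rows(steps=[-0.01, -0.005, -0.03, 0, -0.014, -0.007, -0.08, 0, -0.014, -0.007, -0.12, 0, -0.014, -0.007, -0.145, 0, -0.014, -0.007, -0.155, 0])

```text
t: 18.12
ee_pos: [0.4309, 0.0173, -0.009]
ee_rot: [-3.038, -0.678, -0.062]
contact_force: [-0.2, 0.3, 0.3]
width: 0.0257
```

```bash
python3 - <<'E'
from fit import *
w=snap("wrist","r_wrist.png",(200,100,440,340),2.5); S=st()
print(w2t([.509,.0591,.4446],S["ee_pos"][:2]))
E
```

```text
t 18.18 p [ 0.4308  0.0173 -0.0092] r [-3.038 -0.678 -0.062] F [-0.8 -0.6 -1.5] w 0.025
[[-0.08857568 -0.00415141]]
```

View pics/r_wrist.png

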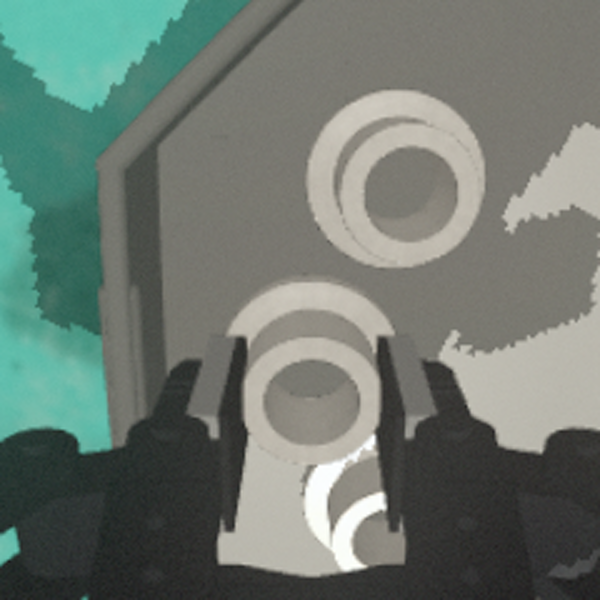

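Call:
send_rows(steps=[0, 0.001, -0.006, 0, 0, 0.001, -0.01, 0, 0, 0.001, -0.01, 0])

```text
t: 18.55
ee_pos: [0.4321, 0.0181, -0.018]
ee_rot: [-3.039, -0.678, -0.065]
contact_force: [-1.7, 0.4, 5.5]
width: 0.0258
```

Call:
send_rows(steps=[0, 0, 0, 0, 0, 0, 0, 0, 0, 0, 0, 0], grip=0.45)

```text
t: 18.92
ee_pos: [0.4331, 0.0179, -0.0175]
ee_rot: [-3.04, -0.678, -0.068]
contact_force: [2.2, 0.5, 0.9]
width: 0.0381
```

Call:
send_rows(steps=[0, 0, 0.05, 0, 0, 0, 0.1, 0, 0, 0, 0.16, 0, 0.03, -0.005, 0.18, 0, 0.06, -0.01, 0.18, 0])

```text
t: 19.55
ee_pos: [0.4953, 0.0073, 0.1653]
ee_rot: [-3.042, -0.679, -0.075]
contact_force: [-0.7, -0.5, 0.7]
width: 0.0383
```

```bash
python3 - <<'E'
from fit import *
import pickle
w=snap("wrist","s_wrist.png"); S=st();pickle.dump((w,S["ee_pos"]),open("s.pkl","wb"))
E
```

```text
t 19.6 p [0.4973 0.0066 0.164 ] r [-3.042 -0.678 -0.075] F [-2.3 -1.9  0.6] w 0.0384
```

View pics/s_wrist.png

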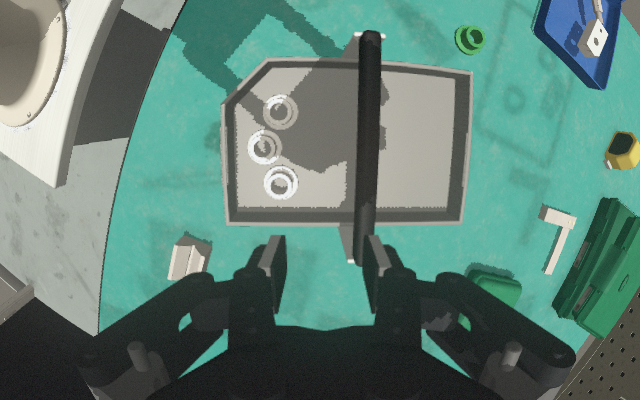

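```bash
python3 - <<'E'
from fit import *
import pickle
w,e=pickle.load(open("s.pkl","rb"))
im=w["frame"][20:270,200:490,::-1];cv2.imwrite("pics/s2.png",cv2.resize(im,None,fx=2.4,fy=2.4,interpolation=cv2.INTER_CUBIC))
p,r=fittote(w,[(473,73),(462.5,221.5),(227.5,223.5),(222,105),(267.5,59)],True);print(p.round(4),np.degrees(p[2]),r.round(3).tolist())
h=toplane(w,[(371,33),(358.5,262)],.129,True);print(h,h.mean(0),np.linalg.norm(h[0]-h[1]))
for q in [(281,110),(263,148),(281,183)]: print(w2t(p,toplane(w,q,.013,True)[:,:2]))
print(t2w(p,[0,-.07]))
E
```

```text
[0.5097 0.0611 0.4258] 24.396502815790203 [[0.001, 0.003], [0.003, -0.002], [-0.0, -0.004], [-0.002, 0.001], [-0.002, 0.002]]
[[ 0.47257511  0.13776723  0.129     ]
 [ 0.53849638 -0.01716126  0.129     ]] [0.50553575 0.06030298 0.129     ] 0.1683699781414481
[[-0.07293999  0.03317677]]
[[-0.09228268 -0.00696662]]
[[-0.07343395 -0.04505302]]
[[ 0.53859998 -0.00269798]]
```

View pics/s2.png

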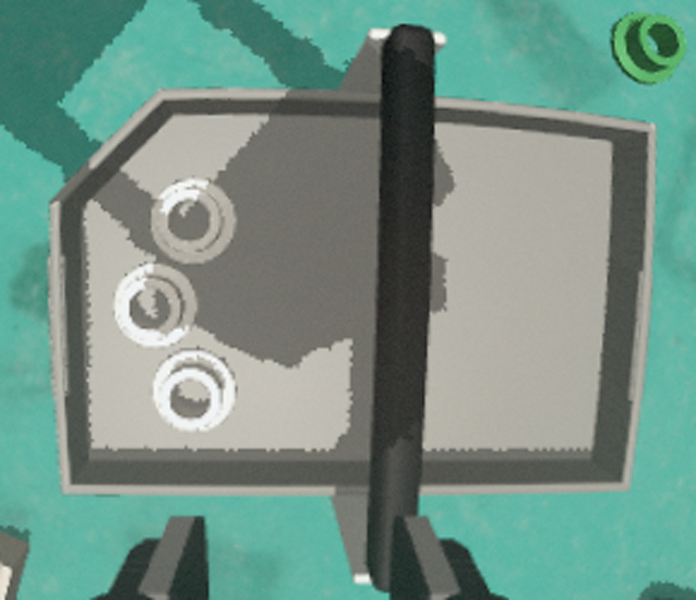

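Call:
send_rows(steps=[0.02, -0.002, 0, 0, 0.038, -0.005, -0.01, 0, 0.038, -0.005, -0.04, 0, 0.038, -0.005, -0.08, 0, 0.038, -0.005, -0.098, 0], grip=0.6, grip_force=20)

```text
t: 20.23
ee_pos: [0.5329, 0.0021, 0.0631]
ee_rot: [-3.04, -0.677, -0.068]
contact_force: [0.2, 0.6, -0.4]
width: 0.051
```

```bash
python3 - <<'E'
from fit import *
w=snap("wrist","t_wrist.png",(160,60,480,300),2.4); S=st(); s=snap("scene","t_scene.png",(200,80,460,280),3)
E
```

```text
t 20.27 p [0.5321 0.0023 0.0618] r [-3.039 -0.677 -0.065] F [-1.6 -1.1 -1.2] w 0.051
```

View pics/t_wrist.png

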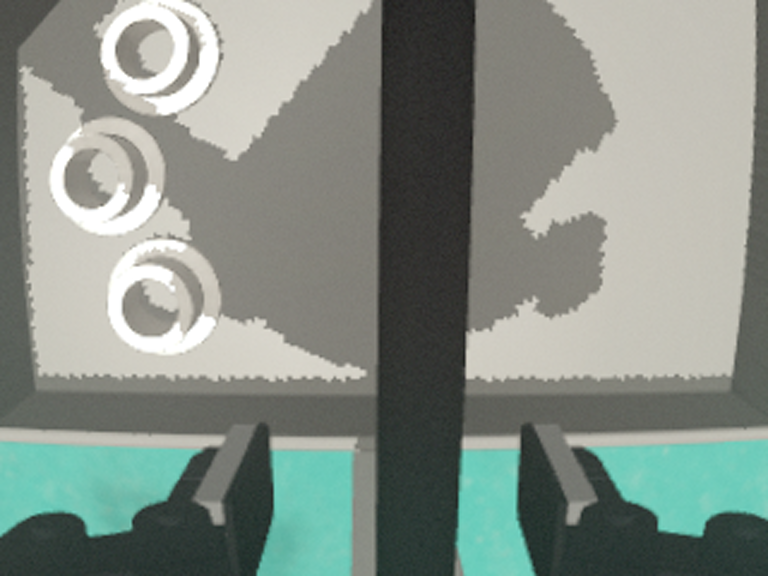

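View pics/t_scene.png

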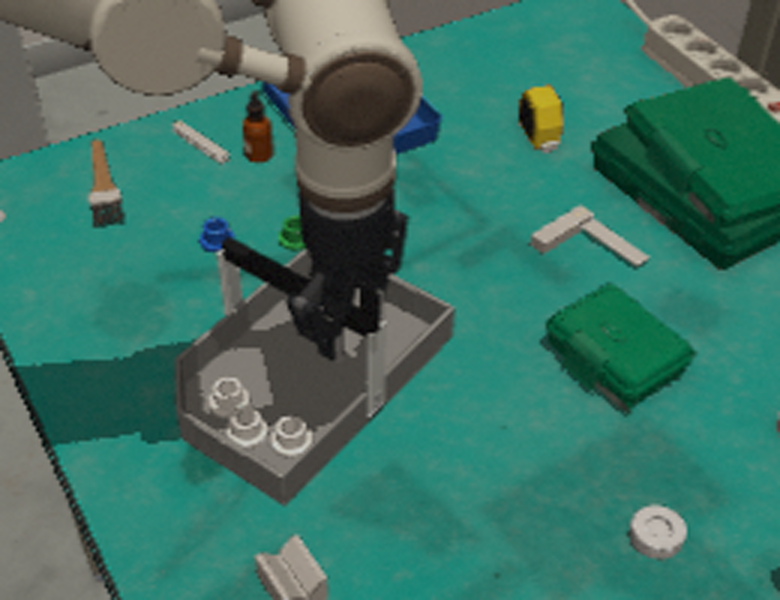

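Call:
send_rows(steps=[0.005, 0.002, 0, 0, 0.005, 0.002, 0, 0])

```text
t: 20.58
ee_pos: [0.5396, 0.0039, 0.0653]
ee_rot: [-3.041, -0.678, -0.072]
contact_force: [0.2, 0.7, 0.9]
width: 0.0513
```

Call:
send_rows(steps=[0, 0, 0, 0, 0, 0, 0, 0, 0, 0, 0, 0, 0, 0, 0, 0], grip=0, grip_force=20)

```text
t: 21.08
ee_pos: [0.5399, 0.0037, 0.066]
ee_rot: [-3.042, -0.678, -0.073]
contact_force: [-1.2, -0.8, 5.5]
width: 0.014
```

Call:
send_rows(steps=[0, 0, 0.006, 0, 0, 0, 0.012, 0, 0, 0, 0.018, 0, 0, 0, 0.024, 0, 0, 0, 0.03, 0])

```text
t: 21.7
ee_pos: [0.5398, 0.0037, 0.0963]
ee_rot: [-3.042, -0.678, -0.073]
contact_force: [-0.5, 0.7, -6.8]
width: 0.0136
```

```bash
python3 - <<'E'
from fit import *
w=snap("wrist","u_wrist.png"); S=st(); s=snap("scene","u_scene.png",(200,80,460,280),3)
E
```

```text
t 21.75 p [0.5405 0.0035 0.0973] r [-3.042 -0.678 -0.075] F [ 0.3 -0.5 -5.5] w 0.0136
```

View pics/u_wrist.png

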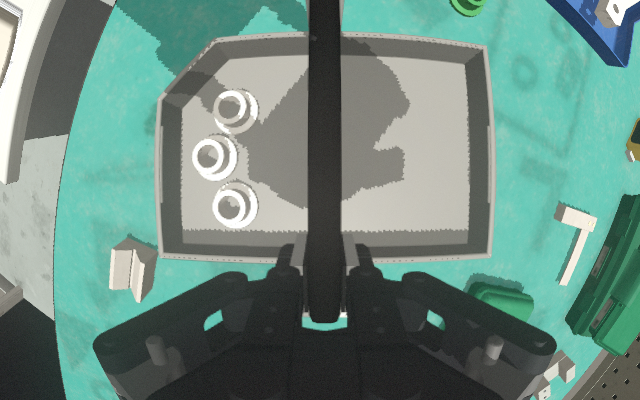

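View pics/u_scene.png

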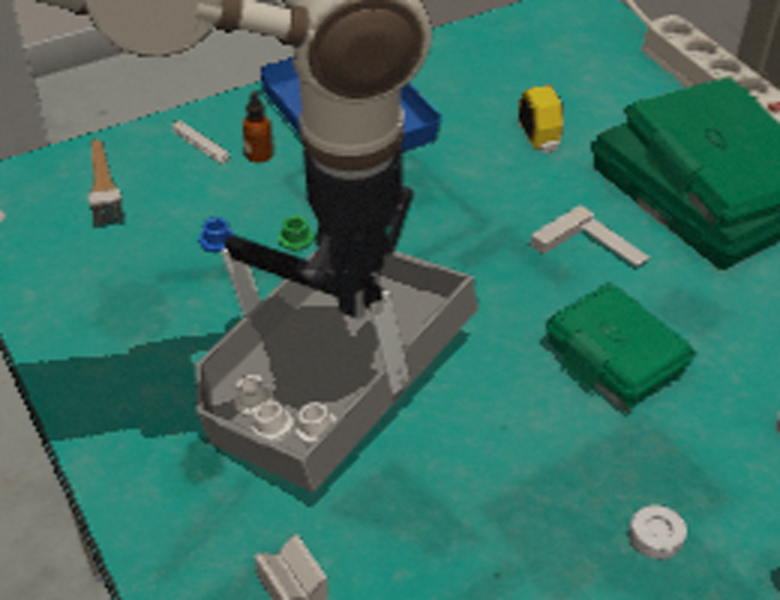

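Call:
send_rows(steps=[0, 0, 0.008, 0, 0, 0, 0.016, 0, 0, 0, 0.024, 0, 0, 0, 0.032, 0, 0, 0, 0.04, 0])

```text
t: 22.42
ee_pos: [0.5406, 0.0034, 0.1376]
ee_rot: [-3.042, -0.678, -0.075]
contact_force: [0.0, -0.7, -6.1]
width: 0.0133
```

```bash
python3 - <<'E'
from fit import *
w=snap("wrist","v_wrist.png"); S=st(); s=snap("side","v_side.png")
E
```

```text
t 22.48 p [0.5414 0.0033 0.1389] r [-3.043 -0.679 -0.078] F [ 0.4  0.4 -3.7] w 0.0135
```

View pics/v_wrist.png

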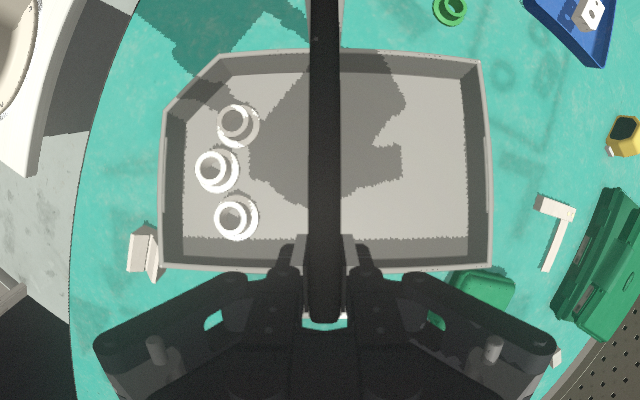

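View pics/v_side.png

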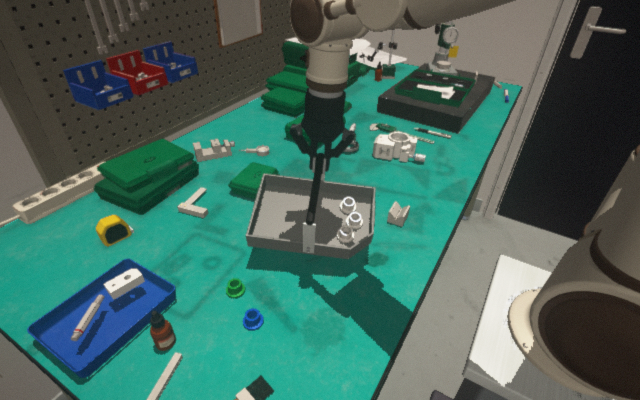

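```bash
cat > tilt.py <<'E'
from fit import *
def tilt(s,e,px,fish=True):
    M=np.c_[MOD*1000,np.full(5,42.)]/1000-[0,0,.118]
    x0=np.r_[.51,.06,.118+e[2]-.06,0,0,.43]
    def f(v): 
        return (proj(s,M@R.from_rotvec(v[3:]).as_matrix().T+v[:3],fish)-px).ravel()
    r=least_squares(f,x0);T=R.from_rotvec(r.x[3:]).as_matrix()
    print("handle",r.x[:3].round(3),"tilt",np.degrees(np.arccos(T[2,2])).round(1),"z axis in..",T[:,2].round(3),"down dir in tote",(-T[2]).round(3),"res",r.fun.round(1))
    print("cut corner z",(T@np.array([-.104,.059,-.113])+r.x[:3])[2].round(3))
    return r.x
E
python3 - <<'E'
from tilt import *
import pickle
s=snap("wrist","w_wrist.png",(140,30,500,290),2.2);S=st();pickle.dump((s,S["ee_pos"]),open("w.pkl","wb"))
tilt(s,S["ee_pos"],np.array([(479,61),(492,270),(162,265),(163,113),(219,55)]))
E
```

```text
t 22.57 p [0.5411 0.0033 0.1377] r [-3.043 -0.679 -0.077] F [ 0.5 -0.3 -6.5] w 0.0137
handle [0.512 0.056 0.168] tilt 16.7 z axis in.. [-0.191  0.214  0.958] down dir in tote [-0.084  0.274 -0.958] res [ 1.2 -1.  -1.4 -0.8 -1.4  1.5  1.6 -0.9  0.   1.2]
cut corner z 0.035
```

View pics/w_wrist.png

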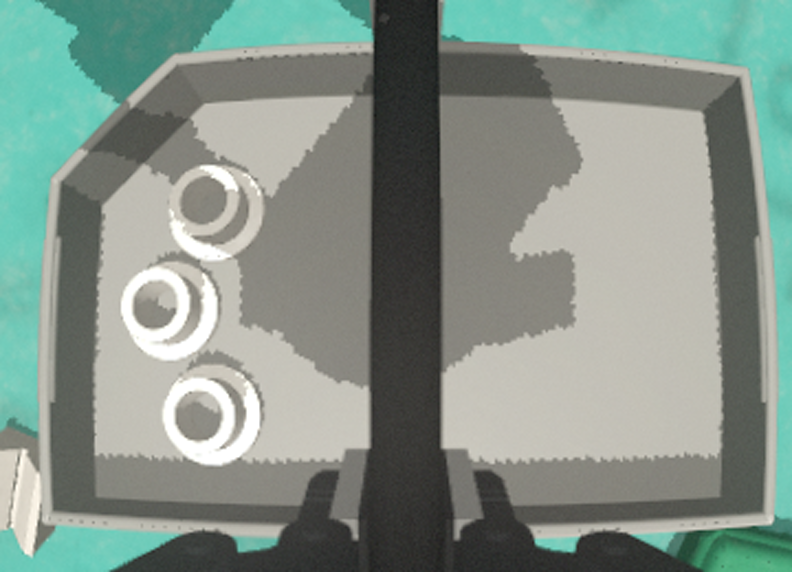

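Call:
send_rows(steps=[0, 0, 0.06, 0, 0, 0, 0.06, 0, 0, 0, 0.06, 0])

```text
t: 22.95
ee_pos: [0.5405, 0.0034, 0.1967]
ee_rot: [-3.042, -0.678, -0.075]
contact_force: [-1.6, 0.9, -7.5]
width: 0.0136
```

```bash
python3 - <<'E'
from tilt import *
import pickle
s=snap("wrist","x_wrist.png");S=st();b=snap("side","x_side.png",(180,80,480,320),2.5);pickle.dump((s,S["ee_pos"]),open("x.pkl","wb"))
E
```

```text
t 23.0 p [0.5398 0.0036 0.1957] r [-3.041 -0.678 -0.072] F [ 0.1  0.6 -6.9] w 0.0133
```

View pics/x_wrist.png

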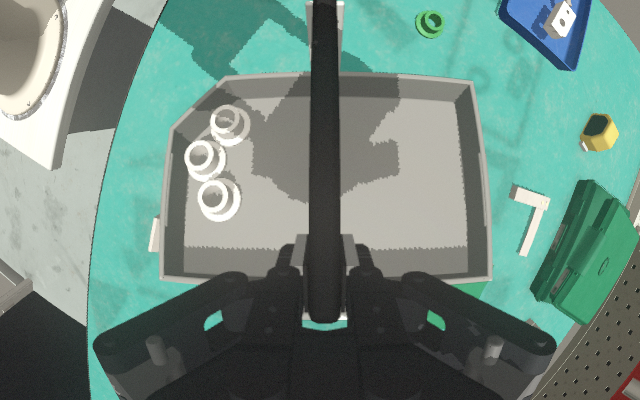

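View pics/x_side.png

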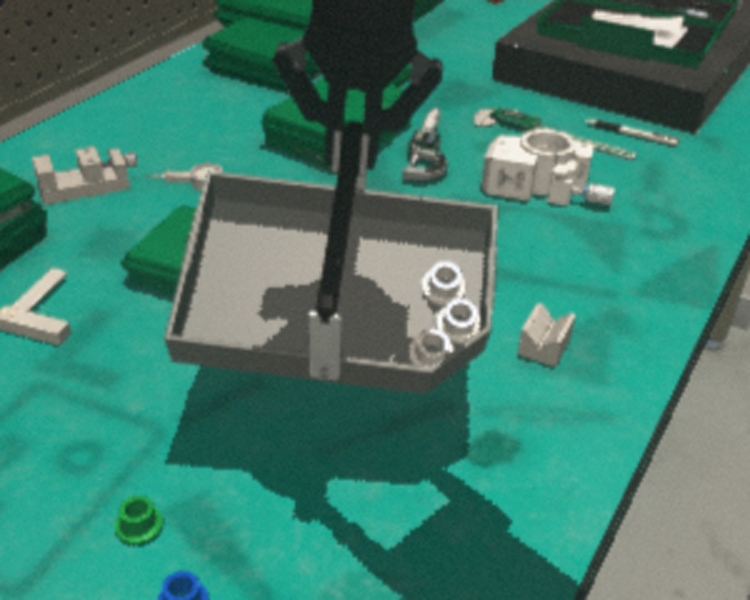

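```bash
python3 - <<'E'
from tilt import *
import pickle
s,e=pickle.load(open("x.pkl","rb"))
x=tilt(s,e,np.array([(471,81),(491,279),(161,278),(173,131),(226,77)]))
T=R.from_rotvec(x[3:]).as_matrix()
for q in [(232,128),(209,161),(222,202)]:
    K=s["camera_matrix"];a=toplane(s,q,0,True)[0];o=s["pose"][:3,3];d=T.T@(a-o);o=T.T@(o-x[:3]);k=(-.105-o[2])/d[2];P=o+k*d
    print(P.round(3),np.linalg.norm(P-[-.104,.059,-.113]).round(3))
E
```

```text
handle [0.514 0.055 0.215] tilt 24.3 z axis in.. [-0.238  0.335  0.912] down dir in tote [-0.076  0.404 -0.912] res [-0.1 -0.5 -0.1  0.3  0.4  0.5 -0.4 -1.9  0.2  1.5]
cut corner z 0.08
[-0.085  0.049 -0.105] 0.023
[-0.104  0.019 -0.105] 0.041
[-0.089 -0.019 -0.105] 0.079
```

Call:
send_rows(steps=[0, 0, 0, 0, 0, 0, 0, 0, 0, 0, 0, 0, 0, 0, 0, 0, 0, 0, 0, 0], grip_force=60)

```text
t: 23.68
ee_pos: [0.5397, 0.0037, 0.1954]
ee_rot: [-3.041, -0.678, -0.071]
contact_force: [0.0, -0.3, -6.0]
width: 0.0132
```

Call:
send_rows(steps=[0, 0, 0, 0, 0, 0, 0, 0, 0, 0, 0, 0, 0, 0, 0, 0, 0, 0, 0, 0])

```text
t: 24.3
ee_pos: [0.5396, 0.0037, 0.1953]
ee_rot: [-3.041, -0.678, -0.071]
contact_force: [-0.1, -0.3, -6.0]
width: 0.0129
```

```bash
python3 - <<'E'
from tilt import *
import pickle
s=snap("wrist","y_wrist.png");S=st()
for _ in range(5): s2=snap("wrist","y2.png")
d=np.abs(s["frame"].astype(int)-s2["frame"]).max(2)[70:290,150:500];print("diff>40 px",(d>40).sum());st()
b=snap("side","y_side.png",(180,80,480,320),2.5);pickle.dump((s,S["ee_pos"]),open("y.pkl","wb"))
E
```

```text
t 24.35 p [0.5396 0.0037 0.1954] r [-3.041 -0.678 -0.071] F [ 0.1 -0.8 -6.4] w 0.013
diff>40 px 0
t 24.6 p [0.5396 0.0037 0.1954] r [-3.041 -0.678 -0.071] F [ 0.5  0.1 -6.3] w 0.0129
```

View pics/y_wrist.png

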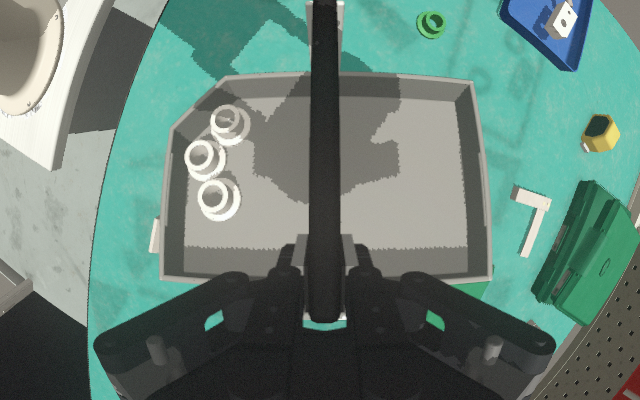

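View pics/y_side.png

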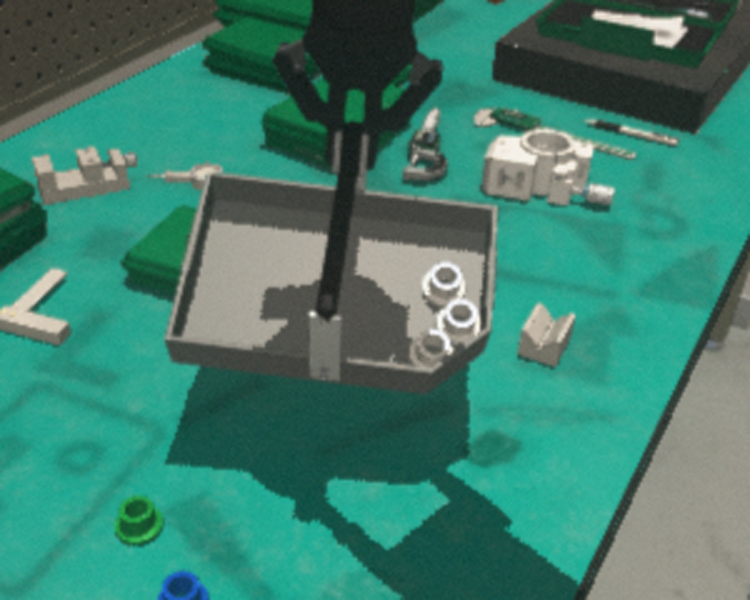

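```bash
python3 -c "
from bench import arm
print(arm.sign_off())"
```

```text
the job is handed in; nothing more can be done
None
```

The job is handed in at about 24.6 s of the 51 s allowed. The tote is held up and tilted, with all three bushes at the cut corner. No verdict was reported.

**What I did**
- **Bench bush:** I set it down in the tote, standing and let go, while the tote stood on the bench.
- **Other two bushes:** moves only allow shifts and turns about the vertical, so the tool could not tip the tote towards -x. I lifted both over the bar into the -x half first.
- **Tilting:** I took the bar off-centre at 20 N so the tote swung down on its +y side as it rose. A quick upward move added tilt and the bushes slid together at the corner. I then raised the grip to 60 N to lock it.

**Last checks**
- **Tilt and height:** a fit to the wrist picture taken before the final tightening gave about 24° of tilt, with the cut corner about 80 mm above the bench. The picture looked the same after tightening.
- **Bush positions:** the same fit put the bushes about 23, 41 and 79 mm from the corner; the limit is 110 mm. They look flat on the floor, but I did not measure their heights.
- **Steadiness:** wrist pictures 0.25 s apart showed no change, and the measured load stayed at about 6 N.
- **Bystanders:** nothing came near the ring or the V-block. The V-block looked unmoved in the last side view; I did not re-measure either.

**What disagreed**
- **Fingertip height:** in the pictures the fingertips sat about 30 mm above the reported TCP. My first grasp closed above the bush because of this, and I corrected the height after that.
- **Tool orientation:** the tool leaned about 3° out of vertical by the end.

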